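# Fit the snap ring that locks the strap roller on its axle

## Task

Take the snap-ring pliers by their handles out of the wooden block, set their two tips into the eyes of the loose snap ring and spread it just enough to go over the end of the roller's upright axle. Push the ring down gently on the sprung washer until it stands level with the groove, and let it close into the groove so that it holds the washer down. Then stand the pliers back in their pocket in the block; touch the ring with nothing but the pliers, do not overstretch it, and leave the other things on the table where they are.

Things in the scene. Friction and masses are not known exactly. Their poses are not given: they have to be found in the camera images.
- pliers: Reverse-action snap-ring pliers, 160 mm long, 0.18 kg, upright, tips down in the block's pocket: two dark rubber handles, a joint (axis at z 75 mm), two thin steel pins below. Origin: midway between the pins' lower ends; z up to the handles, y from handle to handle. Frame of the +y lever, which tips by half the squeeze angle when squeezed.
- pins (a point): Midway between the pliers' two pins at rest, level with their shoulders, 6 mm above the pins' lower ends. At rest the pins are at y = +-14.5 mm: 3.5 mm thick, round-ended, sticking out 6 mm below flat shoulders (8 mm along x, 10 along y) that bear on the ring. Squeezing the handles parts the pins; squeezed 2 to 3 mm, as carried, they fit the closed ring's eyes.
- handles (a point): Midway between the handles at the height to grip, z = 140 mm. The handles end at z = 160 mm; their swells (15 mm wide in x, z 133 to 147 mm) are the widest part, 64 mm apart over all at rest; below, at z 112 to 117 mm, guard lips stand out 3 mm. A spring parts them: 10 N at rest, 14 N squeezed by 20 mm; a spread ring adds 5 to 8 N. Squeeze 2 to 3 mm to carry them.
- pliers_squeeze (a joint): Angle of the pliers' joint, rad: 0 at rest, grows as the handles are squeezed, stops at 0.40. Pin distance = 29 mm + 75 mm x angle; width over the handles' swells = 64 mm - 70 mm x angle. The ring is spread to 0.42 when they are squeezed to about 42 mm.
- block: Dark wooden tool block, 150x84x65 mm, fixed, with the pliers' pocket near its -x end and three tools standing at its other end, up to 145 mm above the table. Origin: centre of its underside, z up.
- pocket (a point): Centre of the pocket's mouth in the block's top, 65 mm above the table: a slot right through the block, 18 mm along the block's x, 54 mm along its y, mouth chamfered 2.5 mm. The standing pliers rest with their wide joint on the block's top, their y along the block's y, their origin 62 mm below this point.
- ring: Open dark steel snap ring, loose, flat on the table, 0.032 kg, 4 mm thick, 33 mm inner and 45 mm outer diameter when closed, open over a quarter of its round, an eye (round lug) at each end of the gap. Origin: centre of the closed ring, underside; x points through the gap, z up. Frame of the +y half, which turns by half the spread angle.
- ring_eyes (a point): Midway between the closed ring's eyes, on its upper face: x = 18.8 mm in the ring's frame. Each eye has a hole 8 mm wide right through, centred 15.7 mm to either side (y). When pins spread the ring they bear on the outer sides of the holes and stand 5 mm farther apart than the holes' centres.
- ring_spread (a joint): Angle between the ring's halves, rad, 0 closed; they flex about x = -19.5 mm, y = 0. Springs closed; about 4 N at each eye for 0.42. It passes over the axle from 0.36 (holes 45 mm apart); at 0.42 (46.7 mm) it has 1 mm play all round, with the axle's centre 12 mm behind the line between the holes (22 mm ahead of the flex point). Above 0.56 (51 mm) it is overstretched.
- roller: Strap guide roller, fixed: black flanged roller, 70 mm across, on a dark steel foot 110x110x10 mm, with an upright greased steel axle of 36 mm diameter, top 92 mm above the table, its nose tapering to 26 mm over the last 8 mm. The roller's top is 54 mm above the table. Origin: centre of the foot's underside. More than 25 N on it is too much.
- axle_top (a point): Centre of the axle's upper end, 92 mm above the table.
- groove (a point): On the axle's centre line, level with the upper edge of the groove, 73.5 mm above the table. The groove is 7 mm wide (down to 66.5 mm) and 32 mm in diameter.
- washer (a joint): How far the brass thrust washer (46 mm across, upper face 72 mm above the table) is pushed down on its wave spring, m; stops at 0.005. It takes 3 N to start, 5.2 N at 2.5 mm, where a ring lying on it is just wholly below the groove's upper edge, and 7.5 N at the stop. A seated ring keeps it down about 2.5 mm.
- masking_tape: Bystander, to be left alone: roll of crepe masking tape lying flat, 64 mm across, 19 mm high. Origin: centre of its underside.
- rivet_jar: Bystander, to be left alone: small glass jar of rivets with a gold lid, 47 mm across, 50 mm high. Origin: centre of its underside.
- waxed_bobbin: Bystander, to be left alone: wooden bobbin of waxed thread, 40 mm across, 18 mm high. Origin: centre of its underside.
- edge_slicker: Bystander, to be left alone: turned wooden edge slicker standing upright, 28 mm across, 69 mm high. Origin: centre of its underside.
- sanding_block: Bystander, to be left alone: cork sanding block, 36x62x27 mm. Origin: centre of its underside.
Mind the look-alikes: they are no part of the job. What is shaped like the pliers but red or turquoise is not meant.

How it is judged:
On the way, in this order (a step that is already met when the one before it is completed fails the run):
1. the ring hangs spread on the pliers' tips, clear of the table (height (world z) of ring above 0.03 m and value of joint ring_spread above 0.15 rad and contact force between pliers and ring above 0.5 N), for 0.2 s.
2. the ring has closed into the groove and holds the washer down (horizontal distance between ring and groove below 0.003 m and z of ring in the frame of groove between -0.01 and -0.0025 m and value of joint ring_spread below 0.12 rad and angle between ring's own z axis and vertical below 0.1 rad and value of joint washer above 0.0012 m), for 0.2 s.
At the end, for the whole second after the job is handed in: The ring lies closed (below 0.12 rad) and level (0.1 rad) in the groove, within 3 mm of the axle's centre and below the groove's upper edge, holding the washer down over 1.2 mm; the pliers stand released, at rest and upright (0.12 rad) in the pocket, down to within 6 mm of their resting height (all of step 2 and horizontal distance between pliers and pocket below 0.008 m and z of pliers in the frame of pocket below -0.056 m and angle between pliers's own z axis and vertical below 0.12 rad and value of joint pliers_squeeze below 0.04 rad and linear speed of each of pliers, ring below 0.02 m/s); the robot touches nothing.
It fails at once if the ring is overstretched (spread above 0.56 rad) (value of joint ring_spread above 0.56 rad).
It fails at once if the roller, its axle or washer is pressed with more than 25 N (contact force between roller and anything else above 25 N).
It fails at once if the fingers or arm touch the ring (contact force between any of the fingers, the arm and ring above 0.3 N).
It fails at once if another thing on the table is moved by more than 2 cm (distance of any of masking_tape, rivet_jar, waxed_bobbin, edge_slicker, sanding_block from where it was at the start of the episode above 0.02 m).
It also fails if it takes over 64 s, if anything falls off the work surface, if the arm or the gripper's body presses on something with over 40 N, if the wrist force passes 120 N, or if a joint passes its speed limit or range.

## Robot

A 7-joint arm with a two-finger parallel gripper is mounted at the origin on a cart in front of the work surface, level with it; the furniture and walls round the work are solid. World frame = base frame: x ahead of the robot, y to its left, z up, the work surface at z = 0. Lengths are in m, angles in rad, forces in N, time in s.
With the tool pointing down it reaches from about 0.425 to 0.925 m from the base axis. Payload 6.8 kg.
Tool frame: the origin (TCP) lies midway between the tips of the shut fingers; the grasp point (between the pads) lies 19 mm behind it (bot.pinch_z is the distance from the TCP to the grasp point, in m); x points along the fingers, y is the direction in which the jaws open and shut, and the axes are right-handed (so a half turn about x gives the same grasp; the last joint's range is limited). The gripper opens to 85 mm and grips with 20 to 120 N. Pads are 22 mm wide; open, the fingers measure 114 mm over their backs; the gripper's body (76 mm by 85 mm) begins 54 mm behind the grasp point. The pads swing forward as they close: fully open they stand 13 mm farther back than shut.
Start: joints at [-1.43, 0.477, 0.022, 1.555, -0.011, 1.109, -0.083], TCP at [0.166, 0.654, 0.231] pointing down, gripper open.
Joint ranges: [-2.96, 2.96], [-0.34, 2.1], [-1.41, 1.46], [0.24, 2.44], [-1.37, 4.51], [0.17, 1.92], [-2.96, 2.96]. Speed limits (rad/s): [2.39, 2.39, 3.14, 3.14, 3.14, 3.14, 3.14].

## Interface

Orientations are given as a unit quaternion [w, x, y, z].
In Python, from station import bot gives the robot as it stands. The module is installed in compiled form; this text tells all that it offers.
- The arm moves only by the tool step_arm, never from a script. Its argument "plan" is a list of rows, each a list of 6 numbers: the shift along the tool's x, y, z in units of 40 mm (1.0 is 40 mm), then the turn, a rotation vector about the tool's x, y, z in units of 360 degrees (1.0 is 360 degrees). In form: [[dx, dy, dz, ax, ay, az], ...]. A call has 1 to 8 rows; each row shifts and turns the commanded pose from where the row before left it, along the tool's axes as they then stand; what a row does not reach is not made up. A row lasts 1/8 s, in which the tool goes at most 62.5 mm and 10.7 degrees, less where a joint would pass 70% of its speed; a pose out of reach is approached as far as the arm can. A call with a number of a shift or a turn outside -1 to 1 is refused whole. A call with a gripper value outside its range is refused whole. "fingers" is the closure, from -1 (fully open) to 1 (shut), set as the call begins (left out, the last holds). The fingers move at their own pace and stop on an object; "force" is the grip in N (left out, the last holds). Time passes only in rows, so rows that do not move let the fingers close. It gives the time, the measured TCP pose, the force and the opening at its end, in the units of the state.
- bot.get_obs(): the state, without advancing time (a new reading comes with each control period).
- bot.read_camera(name): name is "scene" or "top"; returns (picture, depth): 400x640x3 uint8, red, green, blue; 400x640 float32, m along the optical axis (not along the pixel's ray), 0 where there is no reading.
- bot.camera_model(name): a dict with "mtx" (3x3 intrinsics, pixels), "k1" (the pictures are not rectified: a ray, as slopes to the right and down, at radius r is drawn at 1 + k1 r^2 times it, then the intrinsics apply), "origin" and "rotation" of the camera in the world. Camera axes: x right, y up, looking along -z (the intrinsics and any distortion apply to the point x, -y, -z); pixel columns grow to the right and rows downward; lengths in m; the calibration is good to about 2 mm. A picture is of the moment at which its call begins. camera_model takes no time and is no camera call.
- bot.hand_in(): hands the job in, once; it reports no verdict.
The state is a dict: "t": time; "q": joint angles; "joint_vel": joint speeds; "joint_torque": joint torques, N m; "eef_pos": TCP position; "tool_rot": TCP orientation; "contact_force": force on the tool from outside, world axes, zero at the start; "torque": the same for the moment, N m; "gripper_width": opening from 0.0 (shut) to 1.0 (fully open).
Only numpy, scipy, OpenCV 4.12 (cv2) and the standard library are available. Lean on these libraries where they do the work, as an engineer would, in place of code of your own. Each camera call takes 0.05 s, during which the arm holds its last target.

## Working session

There is one attempt and no reset: what is moved stays moved. The work goes in short steps, Python scripts to look and compute and a tool call to move; the robot and the scene stay as the last step left them, time stands still between calls to the robot, and variables do not carry over. Pictures are saved under pics/ and viewed, and the job is handed in when it is done.

Besides the shell and the picture viewer there is one more tool, called after "Emit:" as name(argument=value, ...), one argument or row to a line, values as JSON. step_arm: Moves the arm, as the interface text tells. Shifts and turns lie within -1 to 1; 1 stands for 40 mm of shift or 360 degrees of turn. Its arguments: {"type":"object","properties":{"plan":{"type":"array"},"fingers":{"type":"number"},"force":{"type":"number"}},"required":["plan"]}

```bash
ls; mkdir -p pics; python3 - <<'E'
from station import bot
import cv2,numpy as np
o=bot.get_obs();print({k:np.round(v,3) for k,v in o.items()});print(bot.pinch_z)
for n in("scene","top"):
    im,d=bot.read_camera(n);m=bot.camera_model(n);print(n,m)
    cv2.imwrite(f"pics/{n}0.png",im[:,:,::-1]);np.savez(f"{n}0.npz",im=im,d=d)
E
```

```text
pics
{'t': np.float64(0.0), 'q': array([-1.43 ,  0.478,  0.022,  1.556, -0.011,  1.109, -0.083]), 'joint_vel': array([ 0.001, -0.   ,  0.001,  0.   , -0.001, -0.   , -0.001]), 'joint_torque': array([ 0.0000e+00, -5.9646e+01,  1.6080e+00, -2.8119e+01,  1.3000e-02,
        9.0000e-03,  0.0000e+00]), 'eef_pos': array([0.166, 0.654, 0.23 ]), 'tool_rot': array([ 0.702,  0.087,  0.702, -0.088]), 'contact_force': array([-0.22 , -0.07 , -0.095]), 'torque': array([-0.038,  0.019,  0.022]), 'gripper_width': np.float64(1.003)}
0.0187
scene {'mtx': array([[434.00291677,   0.        , 319.93662278],
       [  0.        , 434.00291677, 206.52147445],
       [  0.        ,   0.        ,   1.        ]]), 'k1': -0.03377949151506723, 'origin': array([0.21149211, 0.81393707, 1.16077931]), 'rotation': array([-0.21194119, -0.07064885,  0.32280229,  0.91972189])}
top {'mtx': array([[474.59033951,   0.        , 315.72945527],
       [  0.        , 474.59033951, 203.45973018],
       [  0.        ,   0.        ,   1.        ]]), 'k1': -0.07580627744787063, 'origin': array([0.37058075, 0.05933619, 1.40117092]), 'rotation': array([-0.70037778, -0.05590946,  0.05302386,  0.709601  ])}
```

View pics/scene0.png

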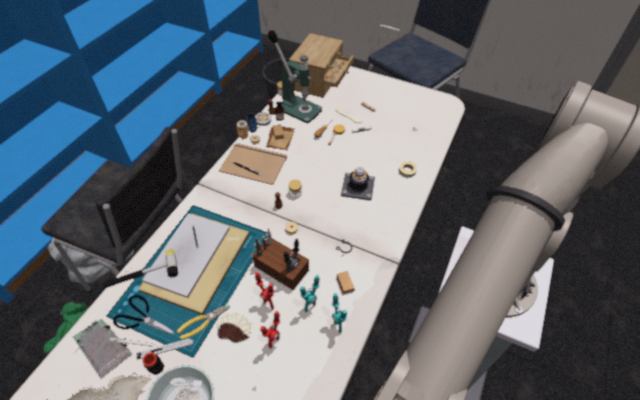

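View pics/top0.png

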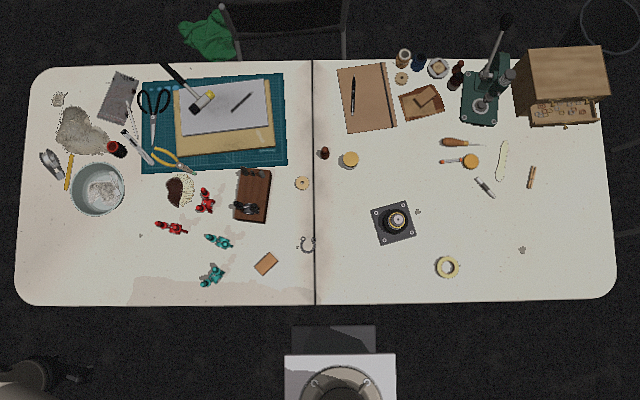

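```bash
cat > h.py <<'E'
import numpy as np,cv2
from scipy.spatial.transform import Rotation as R
from station import bot
def Rq(q): return R.from_quat([q[1],q[2],q[3],q[0]])
def ray(n,u,v):
    m=bot.camera_model(n);K=m["mtx"]
    p=cv2.undistortPoints(np.array([[[u,v]]],float),K,np.array([m["k1"],0,0,0]))[0,0]
    d=Rq(m["rotation"]).apply([p[0],-p[1],-1]);return m["origin"],d
def onz(n,u,v,z):
    o,d=ray(n,u,v);return o+d*(z-o[2])/d[2]
def proj(n,P):
    m=bot.camera_model(n);c=Rq(m["rotation"]).inv().apply(np.atleast_2d(P)-m["origin"])
    c=c*[1,-1,-1]
    return cv2.projectPoints(c,np.zeros(3),np.zeros(3),m["mtx"],np.array([m["k1"],0,0,0]))[0][:,0]
def crop(n,im,u0,v0,u1,v1,s,name):
    c=cv2.resize(im[v0:v1,u0:u1,::-1],None,fx=s,fy=s,interpolation=cv2.INTER_CUBIC);cv2.imwrite("pics/"+name,c)
def pts(n,d):
    """world point image from depth"""
    m=bot.camera_model(n);K=m["mtx"];v,u=np.mgrid[0:400,0:640]
    p=cv2.undistortPoints(np.stack([u,v],-1).reshape(-1,1,2).astype(float),K,np.array([m["k1"],0,0,0]))[:,0]
    c=np.c_[p[:,0],-p[:,1],-np.ones(len(p))]*d.reshape(-1,1)
    return (Rq(m["rotation"]).apply(c)+m["origin"]).reshape(400,640,3)
E
python3 - <<'E'
from h import *
for n in("scene","top"):
    print(n,proj(n,[[.166,.654,.23],[0,0,0],[.6,0,0],[.6,.3,0]]))
    z=np.load(n+"0.npz");crop(n,z["im"],*((210,220,370,340) if n=="scene" else (150,160,330,295)),4.4 if n=="top" else 5,n+"c.png")
    P=pts(n,z["d"])
    for (u,v) in ([(308,243),(397,221),(250,205)] if n=="top" else [(345,247),(358,175),(268,240),(288,262)]): print(u,v,P[v,u].round(4))
E
```

```text
scene [[375.35883613 463.94191305]
 [496.63391161 280.78333269]
 [318.97208282 212.15414145]
 [275.31945558 283.02495613]]
345 247 [ 0.4643  0.0895 -0.0008]
358 175 [ 0.5245 -0.1466  0.0786]
268 240 [0.6605 0.2236 0.0891]
288 262 [0.5615 0.2788 0.1172]
top [[ 76.35970842 362.71104279]
 [340.79038469 407.96263363]
 [336.9643856  199.35033942]
 [236.90011709 200.69312434]]
308 243 [ 0.4707  0.088  -0.0008]
397 221 [ 0.5219 -0.1621  0.0905]
250 205 [0.5724 0.2474 0.091 ]
```

View pics/scenec.png

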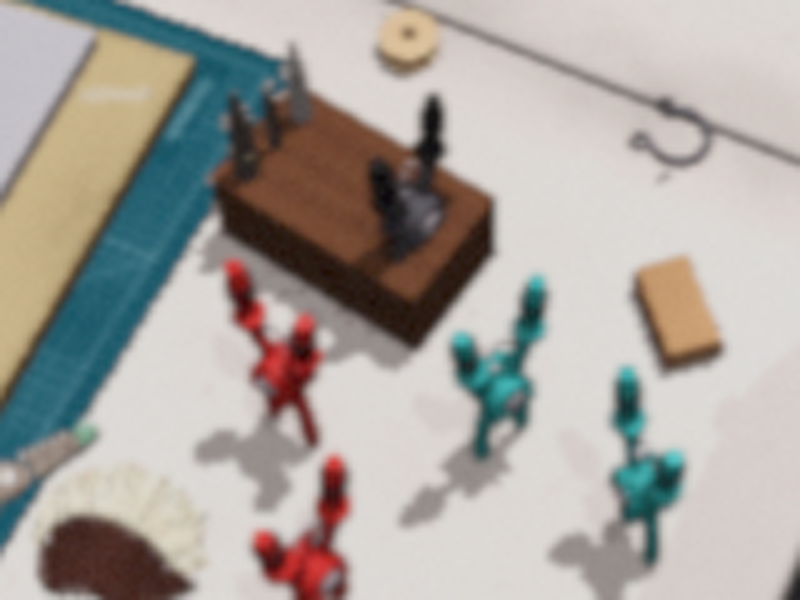

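View pics/topc.png

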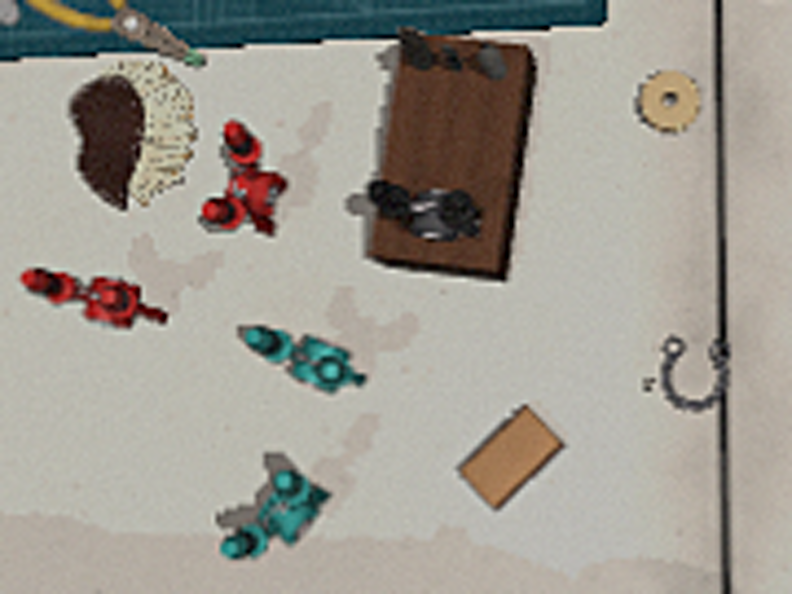

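```bash
python3 - <<'E'
from h import *
t=np.load("top0.npz")["im"];s=np.load("scene0.npz")["im"]
def C(im,u0,v0,w,h,k):return cv2.resize(im[v0:v0+h,u0:u0+w,::-1],None,fx=k,fy=k,interpolation=cv2.INTER_NEAREST)
a=np.hstack([C(t,293,228,30,25,13),C(s,328,232,30,25,13)])
b=np.hstack([C(t,370,197,50,45,7),C(s,335,155,50,45,7)])
c=np.hstack([C(t,225,160,55,70,7),C(s,246,225,68,70,6)[:490]]) if 0 else np.hstack([cv2.resize(C(t,225,160,55,70,7),(385,490)),cv2.resize(C(s,246,225,68,70,6),(400,490))])
for i,x in enumerate((a,b,c)): cv2.imwrite(f"pics/d{i}.png",x); print(x.shape)
E
```

```text
(325, 780, 3)
(315, 700, 3)
(490, 785, 3)
```

View pics/d0.png

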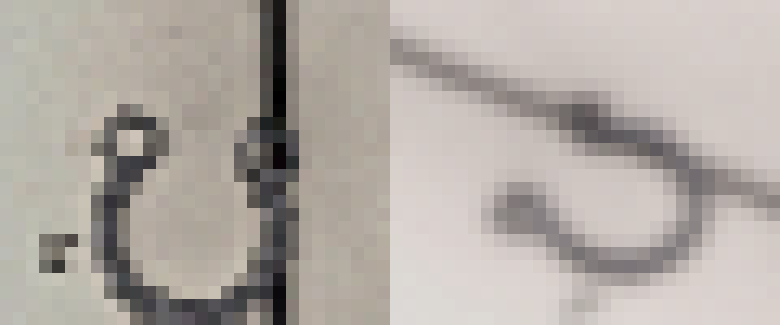

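View pics/d1.png

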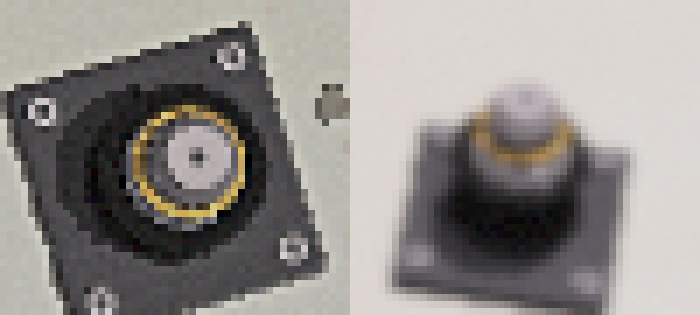

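View pics/d2.png

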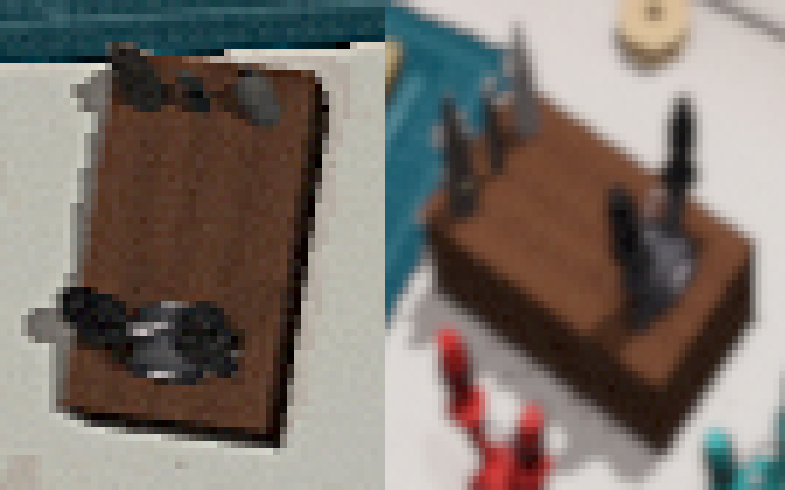

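```bash
python3 - <<'E'
from h import *
for n in("top","scene"):
    z=np.load(n+"0.npz");im=z["im"];P=pts(n,z["d"]);X,Y,Z=P[...,0],P[...,1],P[...,2]
    print(n,"table z",np.median(Z[(X>.4)&(X<.5)&(abs(Y)<.05)]))
    m=(abs(Z-.065)<.004)&(X>.5)&(X<.75)&(Y>.15)&(Y<.35)
    r=cv2.minAreaRect((P[m][:,:2]*1000).astype(np.float32));print("block",m.sum(),r)
    for lo,hi in((.12,.135),(.135,.145),(.15,.165)):
        m=(Z>lo)&(Z<hi)&(X>.5)&(X<.63)&(Y>.15)&(Y<.35)
        k,l,st,c=cv2.connectedComponentsWithStats(m.astype(np.uint8),connectivity=8)
        for i in range(1,k):
            if st[i,4]>3:q=P[l==i];print("h",lo,st[i,4],c[i],q.mean(0),q.min(0),q.max(0))
    m=(Z>.0885)&(Z<.1)&(X>.4)&(X<.62)&(Y<-.05)&(Y>-.25)
    if m.sum():
        c,rr=cv2.minEnclosingCircle((P[m][:,:2]*1000).astype(np.float32));print("axle",m.sum(),c,rr,P[m].mean(0))
    m=(Z>.002)&(Z<.02)&(X>.42)&(X<.52)&(Y>.04)&(Y<.14)
    if m.sum()>5:
        print("ring depth",m.sum(),P[m].mean(0),P[m].min(0),P[m].max(0))
E
```

```text
top table z -0.00041620040930467894
block 1013 ((609.6134643554688, 247.86581420898438), (84.96222686767578, 151.2830352783203), 82.4400863647461)
h 0.12 17 [240.05882353 205.35294118] [0.56674578 0.26992446 0.12367947] [0.55965967 0.26473644 0.12045521] [0.57646937 0.27574742 0.12877394]
h 0.12 5 [246. 206.] [0.56428764 0.25316766 0.12664654] [0.56412019 0.24811012 0.12390735] [0.56463097 0.25855766 0.12774853]
h 0.12 7 [251.28571429 208.42857143] [0.55792276 0.23916255 0.12320606] [0.55347784 0.23480528 0.12054033] [0.56459958 0.2430024  0.12506419]
h 0.135 7 [238.14285714 205.42857143] [0.56416494 0.27250424 0.13952868] [0.56032625 0.26943565 0.13541291] [0.56998869 0.27896555 0.14445114]
h 0.15 22 [235.54545455 203.36363636] [0.56707507 0.27647736 0.15743265] [0.56080411 0.27037293 0.15012768] [0.57458274 0.28257861 0.16342764]
h 0.15 23 [253.30434783 205.47826087] [0.56073274 0.22901488 0.1575418 ] [0.55497883 0.22276547 0.15016439] [0.56853818 0.23608163 0.16434122]
axle 86 (527.8659057617188, -163.99014282226562) 16.30376625061035 [ 0.52758396 -0.16356352  0.09216493]
ring dep
[... 628 characters left out ...]
3 0.22884494 0.13647811] [0.56686511 0.23986542 0.14393208]
h 0.135 11 [286.         257.54545455] [0.56526517 0.28076208 0.14076148] [0.56038858 0.27526921 0.13627712] [0.5742916  0.2842732  0.14490011]
h 0.15 21 [295.71428571 241.28571429] [0.56041257 0.23136576 0.15788757] [0.55497941 0.22416352 0.15084165] [0.56641923 0.23689249 0.16448809]
h 0.15 25 [284.96 253.76] [0.56771538 0.28023764 0.15764903] [0.56191195 0.27485966 0.15017706] [0.57509707 0.2856275  0.16409112]
axle 35 (529.37255859375, -160.33450317382812) 15.52273941040039 [ 0.52833352 -0.16187937  0.09093845]
ring depth 100 [0.46740997 0.08888152 0.00338319] [0.4248399  0.04041052 0.00201274] [0.51597399 0.13972571 0.00691819]
```

```bash
python3 - <<'E'
from h import *
from scipy.optimize import least_squares
o=bot.get_obs();print(Rq(o["tool_rot"]).as_matrix().round(3))
t=np.load("top0.npz")["im"].astype(float).mean(2);s=np.load("scene0.npz")["im"].astype(float).mean(2)
print(t[236:257,299:318].astype(int));print(s[237:256,334:354].astype(int))
# eyes/body by rays
def fit(n,px):
    P=np.array([onz(n,u,v,.004)[:2]*1000 for u,v in px]);return P
for n,a,x0,x1,y0,y1,th in(("top",t,299,312,242,258,110),("scene",s,330,352,236,256,140)):
    v,u=np.mgrid[y0:y1,x0:x1];bg=np.median(a[y0:y1,x0:x1]);w=np.clip(bg-20-a[y0:y1,x0:x1],0,None)
    k=w>25;P=fit(n,np.c_[u[k],v[k]]);W=np.sqrt(w[k])
    r=least_squares(lambda c:W*(np.hypot(P[:,0]-c[0],P[:,1]-c[1])-19.5),P.mean(0),loss="soft_l1");print(n,"circle",r.x,k.sum(),np.abs(r.fun/W).mean())
print("eyes",onz("top",302.6,238.5,.004),onz("top",312.7,239.2,.004))
print("bobbin/axle top px",onz("top",397.9,218.9,.092))
E
```

```text
[[-0.     0.246  0.969]
 [-0.002  0.969 -0.246]
 [-1.    -0.002  0.   ]]
[[176 183 183 111 129 166 173 165 155 154 155 157 164 163  75   5 128 159
  160]
 [185 183 105  77  58  60 141 165 151 150 154 161 166  89  32  23 127 158
  158]
 [175 154 102 177 194 106  99 161 167 160 164 162 144 109  56  48  81 152
  158]
 [172 112  82 171 181  87 100 158 166 165 162 166  94 132  74   6  78 156
  161]
 [181 194 106  68  62  58 160 172 170 165 164 171  98 103  62   7  45 153
  165]
 [181 190 110  63  67 170 181 171 168 165 163 172 108  48  91  79  86 161
  164]
 [185 146  85  82 128 173 174 169 165 168 168 166 176 101  63  54 131 164
  161]
 [192 104  52  64 173 178 168 169 169 166 165 165 173  83  63  86 118 164
  166]
 [190 109  63 120 172 173 170 166 165 169 167 164 172 169 123  74  76 159
  168]
 [191 127  70 121 172 171 168 165 164 164 165 166 174 169  94  60 103 162
  168]
 [175 124  61 126 170 176 168 169 166 165 166 167 176 168  92  53 102 165
  172]
 [192 117  57  94 172 174 169 171 169 168 170 172 183 128  99  72  96 163
  173]
 [187 147  81  62 150 179 180 175 172 172 175 177 188  
[... 1845 characters left out ...]
 128 152
  188 205]
 [212 209 207 204 204 197 172 132 116 128 143 151 152 146 130 124 145 180
  201 208]
 [213 212 211 212 211 208 200 176 145 125 119 121 120 123 130 149 181 200
  208 209]
 [214 213 213 213 212 212 209 203 189 173 164 159 155 167 187 197 204 209
  209 210]
 [214 215 214 214 213 213 211 204 188 183 194 201 201 204 208 211 210 211
  210 211]
 [215 214 214 213 212 213 209 192 176 179 199 209 212 213 213 212 212 211
  212 212]]
top circle [463.5073492   89.47500272] 47 1.8751210052735423
scene circle [468.36929317  91.07375099] 87 6.504542134757574
eyes [0.48380925 0.10368848 0.004     ] [0.48135997 0.07394553 0.004     ]
bobbin/axle top px [ 0.52756935 -0.16461026  0.092     ]
```

Candidates for pliers: the black one in the block (top px 236–253, 204), and red (205,200), (172,227) and turquoise (218,240), (211,275) standing free. The black-handled one in the wooden block fits; the crop confirms it. The open ring is at top px (308,245), with its eyes at (302.5,238.5) and (313.2,239.4).

Emit:
step_arm(
  plan=[
    [0,-0.45,0.75,0,0,0],
    [0,-0.45,0.75,0,0,0],
    [0,-0.45,0.75,0,0,0],
    [0,-0.45,0.75,0,0,0],
    [0,-0.45,0.75,0,0,0],
    [0,-0.45,0.75,0,0,0],
    [0,-0.45,0.75,0,0,0],
    [0,-0.45,0.75,0,0,0],
  ],
  fingers=-1,
  force=20,
)

```text
t: 1.1
eef_pos: [0.3639, 0.4544, 0.2309]
tool_rot: [0.702, 0.087, 0.702, -0.088]
contact_force: [0.1, -0.6, 0.4]
gripper_width: 0.998
```

Emit:
step_arm(
  plan=[
    [0,-0.454,0.76,0,0,0],
    [0,-0.454,0.76,0,0,0],
    [0,-0.454,0.76,0,0,0],
    [0,-0.454,0.76,0,0,0],
    [0,-0.454,0.76,0,0,0],
    [0,-0.454,0.76,0,0,0],
    [0,-0.454,0.76,0,0,0],
    [0,-0.454,0.76,-0.0186,0,0],
  ],
)

```text
t: 2.1
eef_pos: [0.5637, 0.254, 0.2308]
tool_rot: [0.705, 0.045, 0.706, -0.046]
contact_force: [0.3, 0.4, -0.5]
gripper_width: 1.004
```

```bash
cat > st.py <<'E'
from h import *
def tool(tx,ty,tz,yaw=None):
    o=bot.get_obs();M=Rq(o["tool_rot"]);d=np.array([tx,ty,tz])-o["eef_pos"]
    y=M.as_matrix()[:,1]
    print("t",o["t"].round(2),"pos",o["eef_pos"].round(4),"yaw(y)",np.degrees(np.arctan2(y[1],y[0])).round(2),"xaxis",M.as_matrix()[:,0].round(3),"F",o["contact_force"].round(2),"w",o["gripper_width"].round(4),"w_mm",(o["gripper_width"]*85).round(2))
    print("units tool xyz:",(M.inv().apply(d)/.04).round(3))
E
python3 -c "
from st import *
tool(.5641,.2537,.12)"
```

```text
Traceback (most recent call last):
  File "st.py", line 5, in tool
    print("t",o["t"].round(2),"pos",o["eef_pos"].round(4),"yaw(y)",np.degrees(np.arctan2(y[1],y[0])).round(2),"xaxis",M.as_matrix()[:,0].round(3),"F",o["contact_force"].round(2),"w",o["gripper_width"].round(4),"w_mm",(o["gripper_width"]*85).round(2))
              ^^^^^^^^^^^^
AttributeError: 'float' object has no attribute 'round'
```

```bash
sed -i 's/o\["t"\].round(2)/round(float(o["t"]),2)/; s/o\["gripper_width"\].round(4)/round(float(o["gripper_width"]),4)/; s/(o\["gripper_width"\]\*85).round(2)/round(float(o["gripper_width"])*85,2)/' st.py
python3 -c "
from st import *
tool(.5641,.2537,.12)"
```

```text
t 2.1 pos [0.5637 0.254  0.2308] yaw(y) 82.6 xaxis [-0.001 -0.    -1.   ] F [ 0.34  0.37 -0.46] w 1.004 w_mm 85.34
units tool xyz: [ 2.771 -0.004  0.013]
```

Emit:
step_arm(
  plan=[
    [0.4,0,0,0,0,0],
    [0.4,0,0,0,0,0],
    [0.4,0,0,0,0,0],
    [0.4,0,0,0,0,0],
  ],
)

```text
t: 2.6
eef_pos: [0.5624, 0.2558, 0.1658]
tool_rot: [0.705, 0.046, 0.706, -0.046]
contact_force: [-0.2, -0.2, -0.5]
gripper_width: 1.0
```

```bash
python3 - <<'E'
from st import *
tool(.5641,.2537,.12)
a,d=bot.read_camera("scene");b,d2=bot.read_camera("top")
np.savez("p1.npz",s=a,t=b,ds=d,dt=d2)
def C(im,u0,v0,w,h,k):return cv2.resize(im[v0:v0+h,u0:u0+w,::-1],None,fx=k,fy=k,interpolation=cv2.INTER_CUBIC)
cv2.imwrite("pics/p1.png",np.hstack([C(a,240,180,90,100,4.4),C(b,205,140,90,100,4.4)]))
E
```

```text
t 2.6 pos [0.5624 0.2558 0.1658] yaw(y) 82.53 xaxis [-0.001 -0.    -1.   ] F [-0.16 -0.16 -0.45] w 1.0 w_mm 85.0
units tool xyz: [ 1.146 -0.045  0.051]
```

View pics/p1.png

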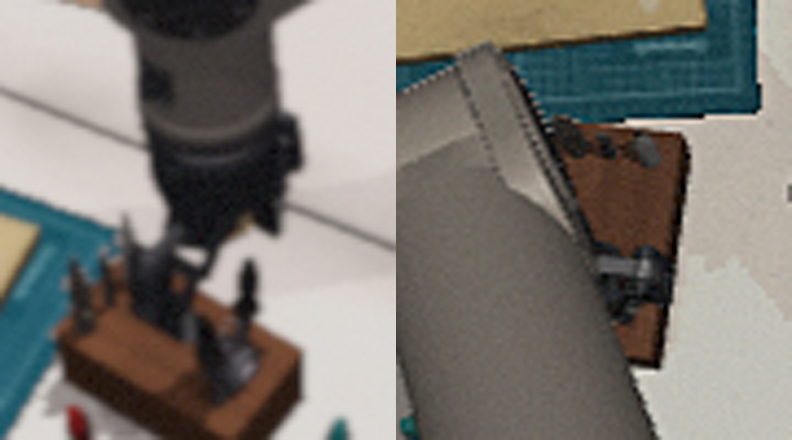

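```bash
python3 - <<'E'
from h import *
o=bot.get_obs();p=o["eef_pos"];M=Rq(o["tool_rot"]).as_matrix()
L=[p,p+M[:,1]*.0425-M[:,0]*.013,p-M[:,1]*.0425-M[:,0]*.013,[.564,.2537,.16]]
print(proj("scene",L),proj("top",L))
z=np.load("p1.npz")
for n,a in(("scene","s"),("top","t")):
    P=pts(n,z["d"+a]);
    for u,v in ([(270,252),(278,248),(283,238),(288,258),(297,245)] if n=="scene" else [(262,200),(265,205),(255,202),(257,210)]): print(n,u,v,P[v,u].round(3))
a=z["s"];cv2.imwrite("pics/p1s.png",cv2.resize(a[210:290,235:325,::-1],None,fx=7,fy=7,interpolation=cv2.INTER_CUBIC))
E
```

```text
[[291.24310482 246.13336689]
 [281.6923316  254.60113938]
 [299.98457633 232.77918768]
 [290.73880649 246.44396821]] [[243.17599269 204.89211631]
 [226.41028109 202.25265406]
 [258.44013015 206.00515189]
 [243.91392088 204.24538093]]
scene 270 252 [0.646 0.243 0.06 ]
scene 278 248 [0.559 0.322 0.249]
scene 283 238 [0.658 0.147 0.002]
scene 288 258 [0.562 0.277 0.135]
scene 297 245 [0.556 0.233 0.144]
top 262 200 [0.555 0.192 0.279]
top 265 205 [0.547 0.187 0.251]
top 255 202 [0.55  0.208 0.281]
top 257 210 [0.545 0.216 0.184]
```

View pics/p1s.png

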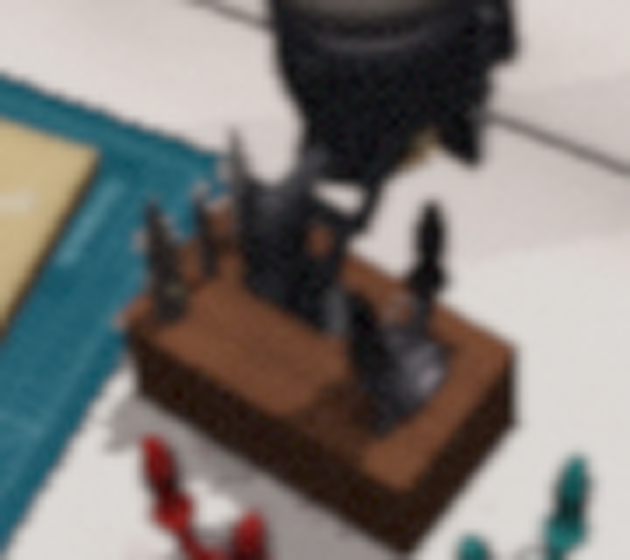

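Emit:
step_arm(
  plan=[
    [0.3,-0.02,0.02,0,0,0],
    [0.3,-0.02,0.02,0,0,0],
    [0.3,0,0,0,0,0],
    [0.24,0,0,0,0,0],
    [0,0,0,0,0,0],
  ],
)

```text
t: 3.32
eef_pos: [0.5641, 0.2528, 0.1207]
tool_rot: [0.705, 0.046, 0.706, -0.047]
contact_force: [1.0, -0.3, -0.4]
gripper_width: 1.0
```

```bash
python3 -c "
from st import *
tool(.5641,.2537,.12)"
```

```text
t 3.33 pos [0.5641 0.2528 0.1207] yaw(y) 82.44 xaxis [-0.002 -0.001 -1.   ] F [ 1.03 -0.35 -0.39] w 1.0005 w_mm 85.04
units tool xyz: [ 0.017  0.022 -0.003]
```

Emit:
step_arm(
  plan=[
    [0,0,0,0,0,0],
    [0,0,0,0,0,0],
    [0,0,0,0,0,0],
    [0,0,0,0,0,0],
  ],
  fingers=-0.45,
)

```text
t: 3.82
eef_pos: [0.5652, 0.2532, 0.1225]
tool_rot: [0.706, 0.047, 0.705, -0.046]
contact_force: [-1.3, -0.8, 5.2]
gripper_width: 0.73
```

```bash
python3 -c "
from st import *
tool(.5641,.2537,.12)"
```

```text
t 3.83 pos [0.5652 0.2532 0.1225] yaw(y) 82.43 xaxis [ 0.001  0.001 -1.   ] F [-1.32 -0.84  5.25] w 0.7302 w_mm 62.07
units tool xyz: [ 0.062  0.009 -0.028]
```

Emit:
step_arm(
  plan=[
    [-0.15,0,0,0,0,0],
    [-0.3,0,0,0,0,0],
    [-0.4,0,0,0,0,0],
    [-0.4,0,0,0,0,0],
    [-0.4,0,0,0,0,0],
    [-0.3,0,0,0,0,0],
  ],
  fingers=-0.46,
)

```text
t: 4.58
eef_pos: [0.565, 0.2532, 0.2012]
tool_rot: [0.706, 0.047, 0.705, -0.046]
contact_force: [-0.1, 0.1, -2.8]
gripper_width: 0.733
```

```bash
python3 - <<'E'
from st import *
tool(.4824,.0882,.13)
a,d=bot.read_camera("scene");b,d2=bot.read_camera("top")
np.savez("p2.npz",s=a,t=b,ds=d,dt=d2)
def C(im,u0,v0,w,h,k):return cv2.resize(im[v0:v0+h,u0:u0+w,::-1],None,fx=k,fy=k,interpolation=cv2.INTER_CUBIC)
cv2.imwrite("pics/p2.png",np.hstack([C(a,240,180,90,100,4.4),C(b,205,140,90,100,4.4)]))
E
```

```text
t 4.58 pos [0.565  0.2532 0.2012] yaw(y) 82.44 xaxis [ 0.001  0.001 -1.   ] F [-0.07  0.14 -2.84] w 0.7331 w_mm 62.32
units tool xyz: [ 1.775 -4.362 -1.505]
```

View pics/p2.png

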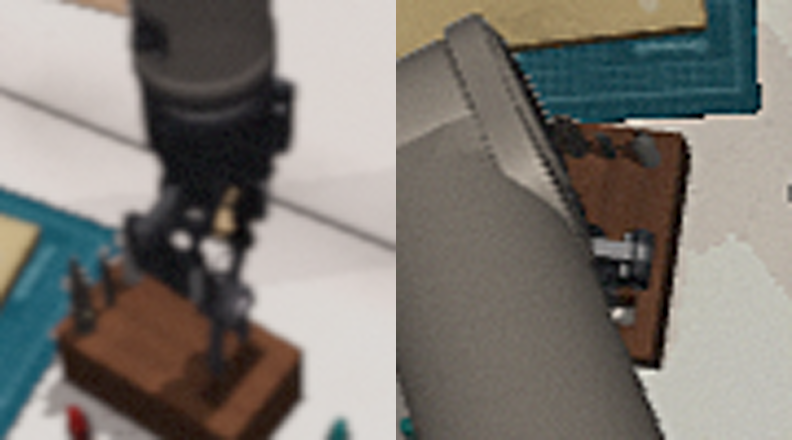

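```bash
python3 - <<'E'
from st import *
o=bot.get_obs();p=o["eef_pos"];M=Rq(o["tool_rot"]).as_matrix()
y=M[:,1];z=M[:,2]
c=p-.00116*z
L=[[*(c[:2]+s*.0158*y[:2]),.0817] for s in(1,-1)]+[[*(c[:2]+s*.0158*y[:2]),.0877] for s in(1,-1)]+[[*c[:2],.0817+.075]]
q=proj("scene",L);print(q);print(proj("top",L))
a=np.load("p2.npz")["s"];u0,v0,k=268,232,12
I=cv2.resize(a[v0:v0+45,u0:u0+50,::-1],None,fx=k,fy=k,interpolation=cv2.INTER_CUBIC)
for (u,v) in q: cv2.circle(I,(int((u-u0+.5)*k),int((v-v0+.5)*k)),3,(0,255,0),1)
cv2.imwrite("pics/p2s.png",I)
E
```

```text
[[288.65638658 265.25264884]
 [295.03668129 257.43035936]
 [288.55187918 264.16768404]
 [294.95754303 256.32994699]
 [290.67037977 247.03432637]]
[[242.69482731 207.66665286]
 [253.76690396 208.98354625]
 [242.35922857 207.35682735]
 [253.4800689  208.67926819]
 [244.12736944 204.27953783]]
```

View pics/p2s.png

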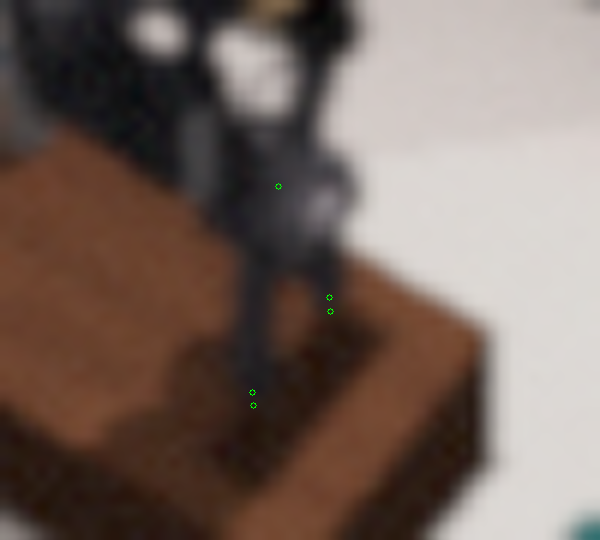

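```bash
python3 - <<'E'
from st import *
s=np.load("scene0.npz")["im"].astype(float).mean(2)
w=np.clip(175-s[245:251,335:339],0,None);v,u=np.mgrid[245:251,335:339];print((w*u).sum()/w.sum(),(w*v).sum()/w.sum())
for c in((337.4,248),(342.3,240.7)):print(onz("scene",*c,.003))
a=onz("top",302.55,238.5,.004);b=onz("top",313.2,239.4,.004);print(a,b,(a+b)/2,np.hypot(*(a-b)[:2]),np.degrees(np.arctan2(*(a-b)[[1,0]])))
# target TCP for pins mid at eyes mid: yaw 84.7
y=np.radians(84.7);zt=np.array([np.sin(y),-np.cos(y)])
e=np.array([.4824,.0882]);t=e+.00116*zt;print(t);tool(*t,.16)
E
```

```text
337.2040643522439 247.69856054191362
[0.48358447 0.10593819 0.003     ]
[0.48095703 0.07359766 0.003     ]
[0.48381114 0.10383588 0.004     ] [0.48075093 0.07247951 0.004     ] [0.48228104 0.08815769 0.004     ] 0.031505339054866494 84.42590415839604
[0.48355504 0.08809285]
t 4.67 pos [0.5656 0.2535 0.2016] yaw(y) 82.43 xaxis [ 0.003  0.002 -1.   ] F [ 0.28  0.1  -1.34] w 0.7282 w_mm 61.9
units tool xyz: [ 1.028 -4.371 -1.49 ]
```

Emit:
step_arm(
  plan=[
    [0,-0.73,-0.25,0,0,0],
    [0,-0.73,-0.25,0,0,0],
    [0,-0.73,-0.25,0,0,0],
    [0.2,-0.73,-0.25,0,0,0],
    [0.4,-0.73,-0.25,0,0,0],
    [0.4,-0.7,-0.24,-0.006,0,0],
    [0.4,0,0,0,0,0],
    [0,0,0,0,0,0],
  ],
  fingers=-0.44,
)

```text
t: 5.68
eef_pos: [0.482, 0.0887, 0.1426]
tool_rot: [0.706, 0.033, 0.707, -0.034]
contact_force: [-0.1, 0.6, -1.6]
gripper_width: 0.723
```

```bash
cat > look.py <<'E'
from st import *
import sys
def look(tag,u0,v0,w,h,k,U0,V0,W,H,K,off=.1195,sep=.0158,dz=-.00116):
    o=bot.get_obs();p=o["eef_pos"];M=Rq(o["tool_rot"]).as_matrix();y=M[:,1];z=M[:,2];x=M[:,0]
    c=p+dz*z
    L=[c+s*sep*y+x*off for s in(1,-1)]
    a,d=bot.read_camera("scene");b,d2=bot.read_camera("top")
    np.savez(tag+".npz",s=a,t=b,ds=d,dt=d2)
    r=[]
    for im,n,u,v,ww,hh,kk in((a,"scene",u0,v0,w,h,k),(b,"top",U0,V0,W,H,K)):
        I=cv2.resize(im[v:v+hh,u:u+ww,::-1],None,fx=kk,fy=kk,interpolation=cv2.INTER_CUBIC)
        for q in proj(n,L): cv2.circle(I,(int((q[0]-u+.5)*kk),int((q[1]-v+.5)*kk)),3,(0,255,0),1)
        print(n,proj(n,L).round(2).tolist());r.append(I)
    H_=min(i.shape[0] for i in r);cv2.imwrite(f"pics/{tag}.png",np.hstack([i[:H_] for i in r]))
E
python3 - <<'E'
from look import *
look("p3",315,205,50,60,9,285,210,40,60,9)
tool(.4834,.0886,.125)
E
```

```text
scene [[338.27, 244.32], [343.2, 237.23]]
top [[302.11, 238.57], [312.94, 239.45]]
t 5.78 pos [0.4833 0.0894 0.1439] yaw(y) 84.66 xaxis [ 0.  0. -1.] F [ 0.11  0.75 -1.88] w 0.7178 w_mm 61.01
units tool xyz: [ 0.472 -0.021  0.005]
```

View pics/p3.png

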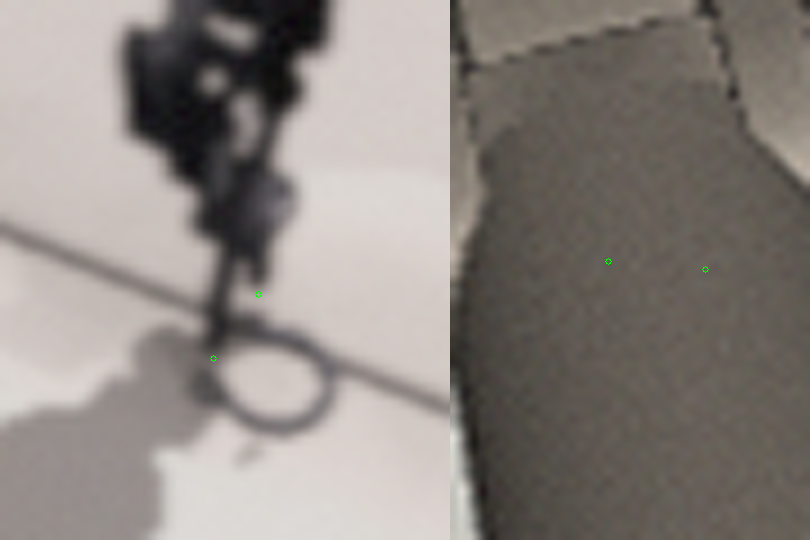

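```bash
python3 - <<'E'
from st import *
o=bot.get_obs();p=o["eef_pos"];M=Rq(o["tool_rot"]).as_matrix();y=M[:,1];z=M[:,2]
c=p-.00116*z;print(p)
a=np.load("p3.npz")["s"];u0,v0,k=322,225,20
I=cv2.resize(a[v0:v0+28,u0:u0+38,::-1],None,fx=k,fy=k,interpolation=cv2.INTER_CUBIC)
for s in(1,-1):
  for zz in(.004,.0244,.0304,.06):
    P=c+s*.0158*y;P[2]=zz;q=proj("scene",P)[0];print(s,zz,q.round(2));cv2.circle(I,(int((q[0]-u0+.5)*k),int((q[1]-v0+.5)*k)),4,(0,255,0),1)
for P in ((.4838,.1041,.004),(.4807,.0732,.004)):
    q=proj("scene",P)[0];cv2.circle(I,(int((q[0]-u0+.5)*k),int((q[1]-v0+.5)*k)),4,(0,0,255),1)
cv2.imwrite("pics/p3s.png",I)
E
```

```text
[0.48327361 0.08944387 0.14387957]
1 0.004 [337.5  247.67]
1 0.0244 [337.75 244.1 ]
1 0.0304 [337.82 243.03]
1 0.06 [338.2  237.65]
-1 0.004 [342.37 240.61]
-1 0.0244 [342.68 237.  ]
-1 0.0304 [342.77 235.92]
-1 0.06 [343.23 230.49]
```

View pics/p3s.png

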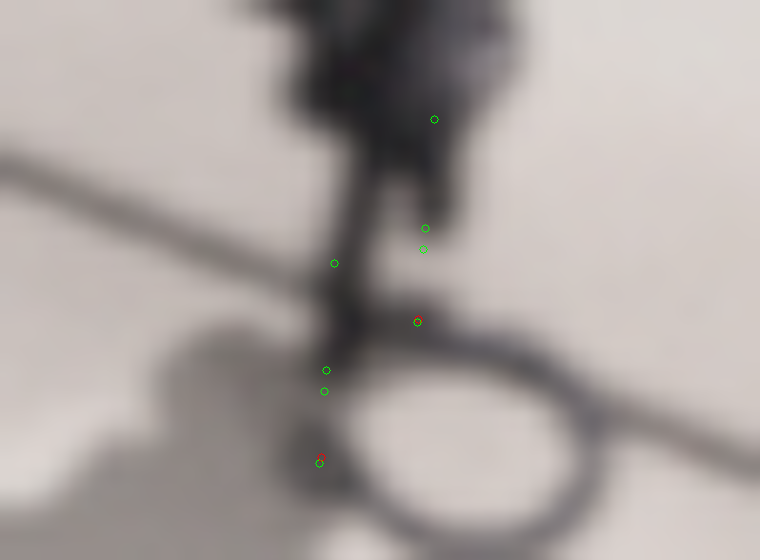

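Emit:
step_arm(
  plan=[
    [0.2,0,0,0,0,0],
    [0.15,0,0,0,0,0],
    [0,0,0,0,0,0],
  ],
)

```text
t: 6.15
eef_pos: [0.4823, 0.0885, 0.1291]
tool_rot: [0.706, 0.033, 0.707, -0.033]
contact_force: [0.2, -0.6, -0.5]
gripper_width: 0.718
```

```bash
cat > v.py <<'E'
from st import *
def v(tag,zs,u0=322,v0=225,w=38,h=28,k=20,dz=-.00116,sep=.0158,mark=True):
    o=bot.get_obs();p=o["eef_pos"];M=Rq(o["tool_rot"]).as_matrix();y=M[:,1];z=M[:,2]
    c=p+dz*z
    a,d=bot.read_camera("scene");np.savez(tag+".npz",s=a,ds=d)
    I=cv2.resize(a[v0:v0+h,u0:u0+w,::-1],None,fx=k,fy=k,interpolation=cv2.INTER_CUBIC)
    for s in(1,-1):
      for zz in zs:
        P=c+s*sep*y;P[2]=zz;q=proj("scene",P)[0];cv2.circle(I,(int((q[0]-u0+.5)*k),int((q[1]-v0+.5)*k)),4,(0,255,0),1)
    if mark:
      for P in ((.4838,.1041,.004),(.4807,.0732,.004)):
        q=proj("scene",P)[0];cv2.circle(I,(int((q[0]-u0+.5)*k),int((q[1]-v0+.5)*k)),4,(0,0,255),1)
    cv2.imwrite(f"pics/{tag}.png",I)
E
python3 - <<'E'
from v import *
tool(.4834,.0886,.125)
v("p4",(.004,.0105,.0165,.05))
for d in np.eye(3)[:2]*.01: print((proj("scene",np.array([.482,.088,.004])+d)-proj("scene",[.482,.088,.004])).round(2))
E
```

```text
t 6.15 pos [0.4823 0.0885 0.1291] yaw(y) 84.61 xaxis [-0.001 -0.    -1.   ] F [ 0.25 -0.59 -0.51] w 0.718 w_mm 61.03
units tool xyz: [0.103 0.006 0.027]
[[-2.85 -1.15]]
[[-1.29  2.36]]
```

View pics/p4.png

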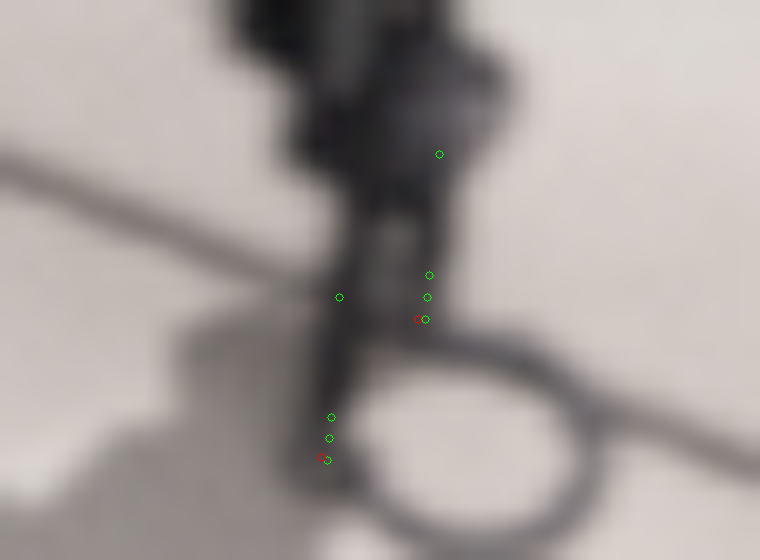

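```bash
python3 - <<'E'
from st import *
s=np.load("p4.npz")["s"].astype(float).mean(2)
print("cols",list(range(332,348)))
for r in range(234,252): print(r,s[r,332:348].astype(int))
p=np.array([.4824,.0885]);y=np.array([np.cos(np.radians(84.6)),np.sin(np.radians(84.6))])
for sg in(1,-1):
  for z in(.004,.0105,.0165,.03,.045): print(sg,z,proj("scene",[*(p-.00116*np.array([y[1],-y[0]])+sg*.0158*y),z])[0].round(2))
E
```

```text
cols [332, 333, 334, 335, 336, 337, 338, 339, 340, 341, 342, 343, 344, 345, 346, 347]
234 [191 191 190 185 171 144 102  54  38  39  40  56  99 164 194 204]
235 [181 187 189 189 185 170 131  68  42  51  48  53 108 168 198 203]
236 [154 167 176 183 183 168 129  71  60  81  75  61 109 169 195 202]
237 [124 130 145 158 164 153 111  64  63  82  74  61 113 171 195 200]
238 [144 130 122 125 130 116  83  51  66  76  66  71 128 174 195 199]
239 [173 160 145 125 111  90  61  49  69  79  72  79 135 176 193 197]
240 [158 142 130 119 117  98  60  46  60  69  67  83 127 167 184 189]
241 [126 115 111 110 106  83  53  46  54  66  64  77 104 130 144 152]
242 [114 112 110 106  97  75  47  52  76  87  81  81  87  93  98 108]
243 [121 118 112 107  97  71  46  57  94 116 126 133 128 125 115 100]
244 [127 123 115 110  95  71  45  74 121 151 172 182 184 183 173 152]
245 [133 127 120 111  94  69  57 106 160 185 194 196 198 197 196 192]
246 [134 131 124 113  94  70  74 125 171 192 199 200 199 200 200 202]
247 [135 134 128 113  88  75  74 103 145 182 198 201 201 200 201 203]
248 [137 136 133 117  93  84  82  83 124 173 196 202 201 201 202 203]
249 [136 138 134 128 109  93  86  86 113 157 185 198 201 202 202 203]
250 [137 138 138 135 128 120 123 128 124 127 150 178 189 195 194 192]
251 [139 137 138 137 133 138 157 174 166 132 116 127 143 151 152 144]
1 0.004 [337.86 247.55]
1 0.0105 [337.95 246.42]
1 0.0165 [338.02 245.37]
1 0.03 [338.19 242.98]
1 0.045 [338.38 240.28]
-1 0.004 [342.75 240.49]
-1 0.0105 [342.84 239.35]
-1 0.0165 [342.94 238.29]
-1 0.03 [343.14 235.87]
-1 0.045 [343.38 233.15]
```

Emit:
step_arm(
  plan=[
    [0,0,0.028,0,0,0],
    [0.1,0,0,0,0,0],
    [0,0,0,0,0,0],
    [0,0,0,0,0,0],
  ],
)

```text
t: 6.7
eef_pos: [0.4838, 0.0883, 0.1257]
tool_rot: [0.706, 0.033, 0.706, -0.033]
contact_force: [-0.0, -0.0, -1.8]
gripper_width: 0.723
```

```bash
python3 - <<'E'
from v import *
tool(.4834,.0886,.1205)
E
```

```text
t 6.7 pos [0.4838 0.0883 0.1257] yaw(y) 84.6 xaxis [-0. -0. -1.] F [-0.04 -0.01 -1.8 ] w 0.7227 w_mm 61.43
units tool xyz: [ 0.129  0.007 -0.01 ]
```

Emit:
step_arm(
  plan=[
    [0.06,0,0,0,0,0],
    [0.06,0,0,0,0,0],
    [0,0,0,0,0,0],
  ],
)

```text
t: 7.08
eef_pos: [0.4836, 0.0883, 0.1206]
tool_rot: [0.706, 0.033, 0.706, -0.033]
contact_force: [0.6, 0.2, -1.1]
gripper_width: 0.718
```

```bash
python3 - <<'E'
from v import *
tool(.4834,.0886,.1205)
v("p5",(.001,.007,.05))
s=np.load("p5.npz")["s"].astype(float).mean(2)
for r in range(236,256): print(r,s[r,332:356].astype(int))
E
```

```text
t 7.08 pos [0.4836 0.0883 0.1206] yaw(y) 84.6 xaxis [-0. -0. -1.] F [ 0.61  0.22 -1.14] w 0.7184 w_mm 61.06
units tool xyz: [ 0.003  0.008 -0.006]
236 [154 168 176 179 171 145  94  48  36  37  37  78 140 181 198 201 203 203
 205 206 205 205 205 205]
237 [125 129 143 158 160 139  90  51  56  50  43  81 143 183 197 200 202 203
 204 204 205 203 203 204]
238 [146 131 124 125 127 110  69  58  83  78  53  76 138 178 195 199 200 202
 202 202 203 201 202 203]
239 [173 160 145 123 103  77  50  49  73  71  47  72 129 173 193 198 199 200
 202 200 201 201 201 201]
240 [159 139 126 112  94  68  44  52  64  61  53  73 123 165 184 187 192 198
 201 202 202 202 201 201]
241 [127 114 109 109  91  71  47  52  66  69  62  75 103 131 144 152 167 185
 196 201 203 202 202 201]
242 [117 112 110 106  90  61  47  64  88  95  86  84  85  93 100 106 124 151
 178 195 200 202 202 202]
243 [121 117 113 107  87  57  43  69 105 130 136 135 130 125 115 100  91 108
 144 173 189 196 200 200]
244 [128 124 115 108  87  56  47  80 132 169 183 186 184 183 172 153 131 111
 111 135 158 175 186 193]
245 [133 129 120 109  87  
[... 406 characters left out ...]
 109  88  80  84 113 157 186 197 200 202 203 203 196 177
 140 134 174 200 205 205]
250 [139 137 138 135 127 120 123 128 124 130 150 176 191 194 195 191 178 149
 128 149 187 205 207 207]
251 [138 139 140 138 135 138 158 176 165 131 116 127 142 151 152 145 134 124
 145 180 200 208 209 208]
252 [141 144 151 150 146 161 188 202 199 177 146 124 118 121 123 123 130 149
 180 200 207 208 208 207]
253 [140 154 176 180 177 190 205 210 210 203 189 171 164 158 154 168 187 197
 204 208 209 209 210 210]
254 [142 156 188 205 206 209 211 213 210 204 186 183 195 201 202 204 207 210
 210 211 211 210 211 210]
255 [142 158 191 209 213 213 212 212 209 191 175 180 198 210 213 213 211 212
 212 212 212 211 211 211]
```

View pics/p5.png

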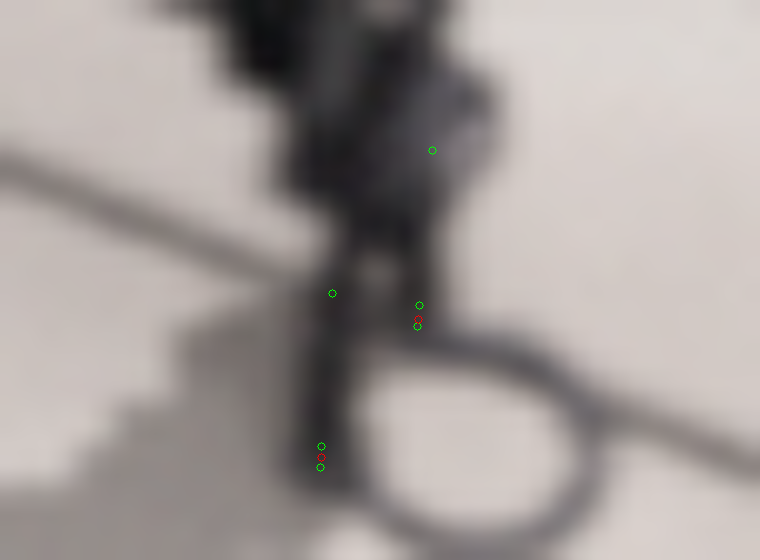

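Emit:
step_arm(
  plan=[
    [-0.02,0,0,0,0,0],
    [-0.02,0,0,0,0,0],
    [0,0,0,0,0,0],
  ],
  fingers=-0.33,
)

```text
t: 7.5
eef_pos: [0.4839, 0.0883, 0.1226]
tool_rot: [0.706, 0.033, 0.706, -0.033]
contact_force: [-0.1, 0.8, -1.8]
gripper_width: 0.663
```

```bash
python3 - <<'E'
from v import *
tool(.4834,.0886,.1205)
v("p6",(.001,.007,.05))
E
```

```text
t 7.5 pos [0.4839 0.0883 0.1226] yaw(y) 84.6 xaxis [ 0.  0. -1.] F [-0.14  0.82 -1.84] w 0.6633 w_mm 56.38
units tool xyz: [ 0.053  0.005 -0.013]
```

View pics/p6.png

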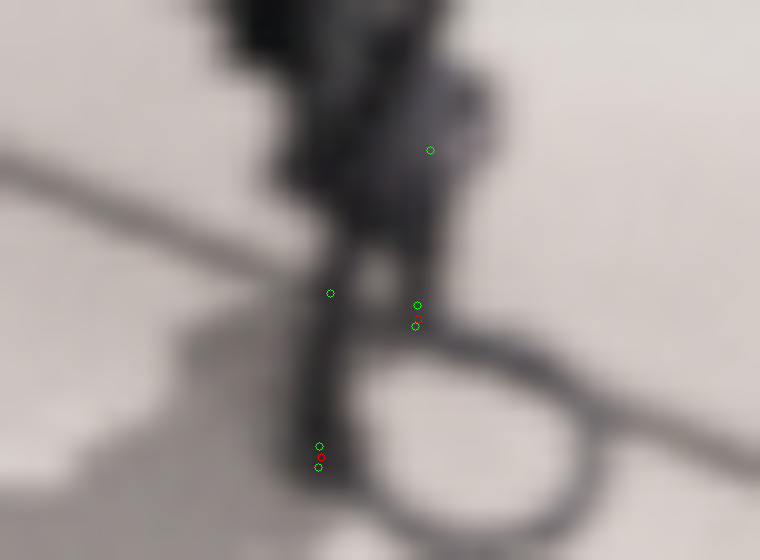

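Emit:
step_arm(
  plan=[
    [-0.01,0,0,0,0,0],
    [-0.01,0,0,0,0,0],
    [0,0,0,0,0,0],
  ],
  fingers=-0.19,
)

```text
t: 7.92
eef_pos: [0.4838, 0.0883, 0.1233]
tool_rot: [0.706, 0.033, 0.706, -0.033]
contact_force: [0.3, 0.0, -2.0]
gripper_width: 0.599
```

```bash
python3 - <<'E'
from v import *
tool(.4834,.0886,.1205)
v("p7",(.001,.007,.05),sep=.0217)
E
```

```text
t 7.92 pos [0.4838 0.0883 0.1233] yaw(y) 84.6 xaxis [ 0.  0. -1.] F [ 0.25  0.03 -2.03] w 0.5988 w_mm 50.9
units tool xyz: [ 0.07   0.006 -0.011]
```

View pics/p7.png

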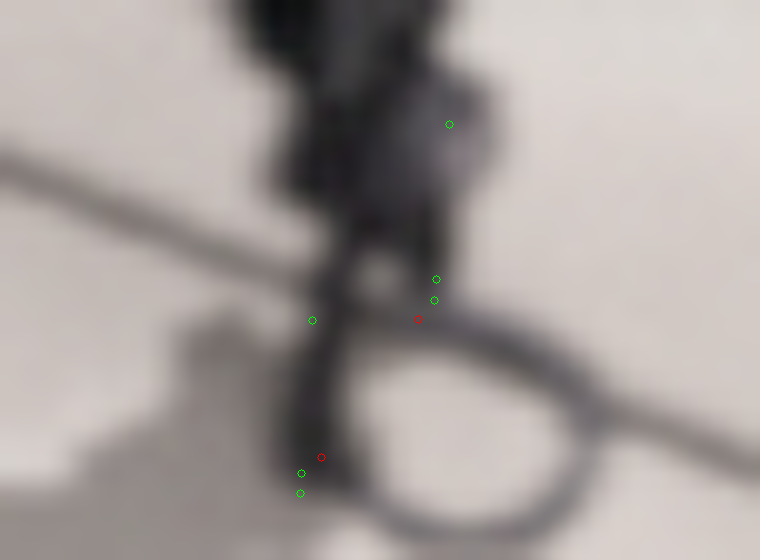

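Emit:
step_arm(
  plan=[
    [-0.01,0,0,0,0,0],
    [0,0,0,0,0,0],
    [-0.05,0,0,0,0,0],
    [-0.1,0,0,0,0,0],
    [-0.15,0,0,0,0,0],
    [-0.15,0,0,0,0,0],
    [0,0,0,0,0,0],
  ],
  fingers=-0.13,
)

```text
t: 8.85
eef_pos: [0.4843, 0.0885, 0.1424]
tool_rot: [0.707, 0.034, 0.706, -0.033]
contact_force: [0.5, 0.0, -1.5]
gripper_width: 0.565
```

```bash
python3 - <<'E'
from v import *
tool(.4834,.0886,.1205)
v("p8",(.019,.025,.07),sep=.023,v0=215,h=38,mark=False,k=18,u0=318,w=42)
E
```

```text
t 8.85 pos [0.4843 0.0885 0.1424] yaw(y) 84.6 xaxis [ 0.001  0.001 -1.   ] F [ 0.55  0.01 -1.53] w 0.5651 w_mm 48.03
units tool xyz: [ 0.547  0.001 -0.023]
```

View pics/p8.png

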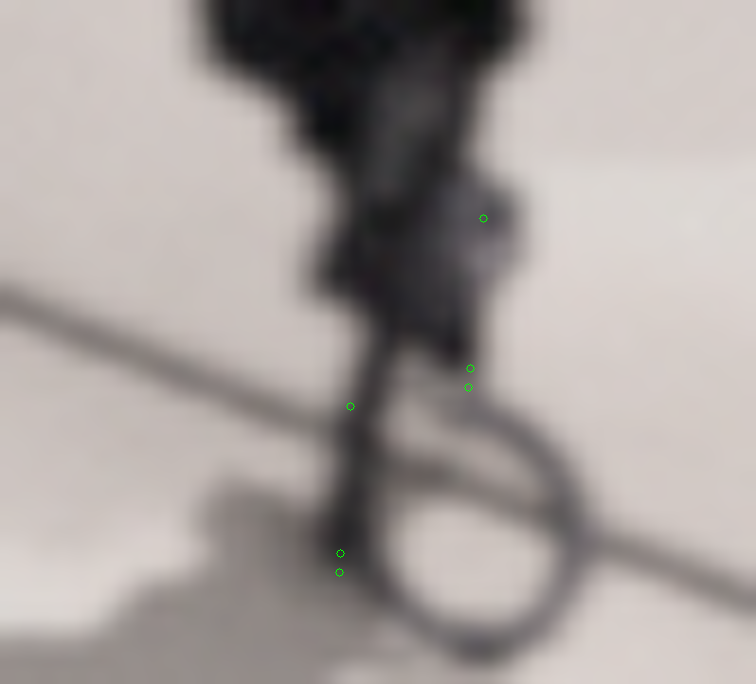

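Emit:
step_arm(
  plan=[
    [-0.2,0,0,0,0,0],
    [-0.3,0,0,0,0,0],
    [-0.4,0,0,0,0,0],
    [-0.4,0,0,0,0,0],
    [-0.4,0,0,0,0,0],
    [-0.4,0,0,0,0,0],
    [-0.2,0,0,0,0,0],
    [0,0,0,0,0,0],
  ],
)

```text
t: 9.9
eef_pos: [0.4841, 0.0884, 0.2342]
tool_rot: [0.707, 0.033, 0.706, -0.033]
contact_force: [0.2, -0.6, -1.8]
gripper_width: 0.57
```

Emit:
step_arm(
  plan=[
    [0,0,0,0,0,0],
    [0,0,0,0,0,0],
    [0,0,0,0,0,0],
  ],
  fingers=-0.05,
)

```text
t: 10.28
eef_pos: [0.4836, 0.0883, 0.2333]
tool_rot: [0.706, 0.033, 0.707, -0.033]
contact_force: [-0.1, -0.3, -1.8]
gripper_width: 0.528
```

```bash
python3 - <<'E'
from v import *
tool(.4834,.0886,.1205)
v("p9",(.11,.116,.16),sep=.0247,v0=195,h=46,mark=False,k=14,u0=318,w=52)
P=pts("scene",np.load("p9.npz")["ds"])
m=(P[...,2]>.06)&(P[...,2]<.16)&(P[...,0]<.5)&(P[...,0]>.42)&(abs(P[...,1]-.088)<.05)
for v_,u_ in np.argwhere(m)[::4]: print(u_,v_,P[v_,u_].round(3),end=";")
E
```

```text
t 10.28 pos [0.4836 0.0883 0.2333] yaw(y) 84.6 xaxis [-0.001 -0.    -1.   ] F [-0.11 -0.28 -1.78] w 0.528 w_mm 44.88
units tool xyz: [ 2.82   0.009 -0.004]
346 214 [0.479 0.066 0.136];338 217 [0.489 0.103 0.159];338 218 [0.488 0.106 0.158];338 219 [0.488 0.107 0.154];339 220 [0.483 0.109 0.155];339 221 [0.483 0.109 0.15 ];339 222 [0.484 0.106 0.142];339 223 [0.483 0.109 0.14 ];337 225 [0.487 0.114 0.134];337 226 [0.487 0.112 0.128];337 227 [0.486 0.114 0.125];337 228 [0.487 0.112 0.118];
```

View pics/p9.png

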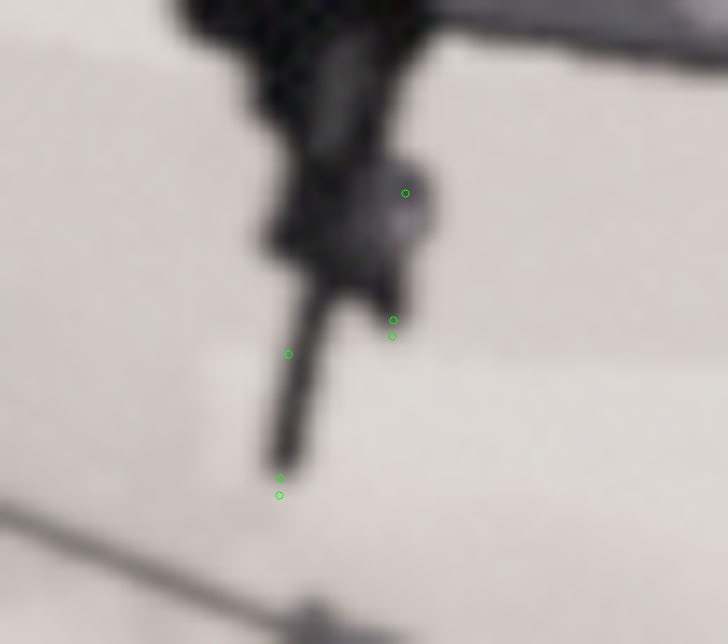

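```bash
python3 - <<'E'
from h import *
a=np.load("p9.npz")["s"];cv2.imwrite("pics/p9b.png",cv2.resize(a[200:270,310:390,::-1],None,fx=9,fy=9,interpolation=cv2.INTER_CUBIC))
b,d=bot.read_camera("top");np.savez("p9t.npz",t=b);cv2.imwrite("pics/p9t.png",cv2.resize(b[210:270,270:350,::-1],None,fx=9,fy=9,interpolation=cv2.INTER_CUBIC))
E
```

```text
(no output)
```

View pics/p9b.png

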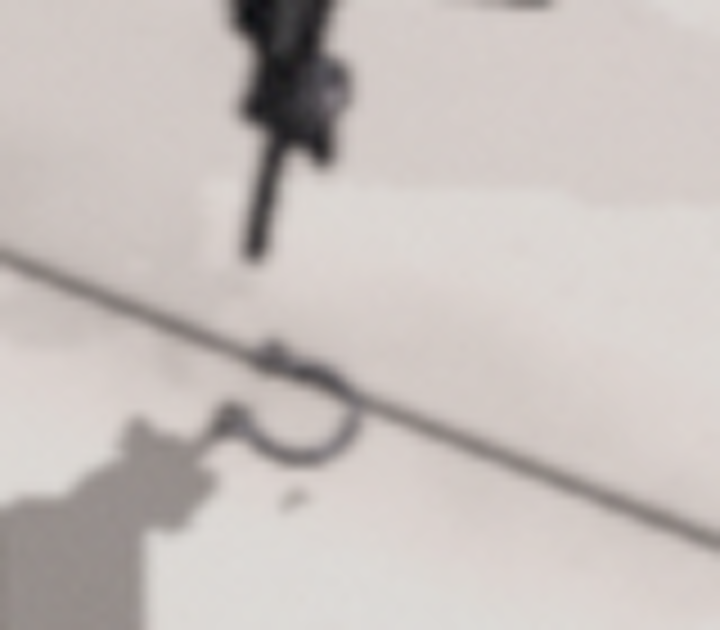

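View pics/p9t.png

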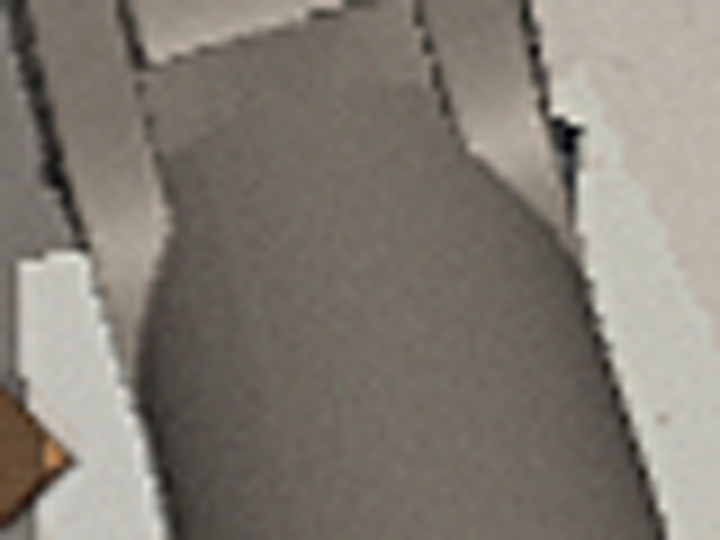

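```bash
python3 - <<'E'
from h import *
s=np.load("p9.npz")["s"].astype(float).mean(2)
for r in range(219,234): print(r,s[r,332:346].astype(int))
o=bot.get_obs();p=o["eef_pos"];M=Rq(o["tool_rot"]).as_matrix();y=M[:,1];z=M[:,2];c=p-.00116*z;print(p)
for zz in(.108,.112,.116,.120,.14):
  P=c+.0256*y;P[2]=zz;print(zz,proj("scene",P)[0].round(2))
E
```

```text
219 [203 206 206 206 203 186 144  79  87 151 188 201 198 186]
220 [206 210 211 212 206 182 128  70 104 174 201 210 211 206]
221 [207 212 213 213 207 176 114  64 115 179 207 213 213 214]
222 [204 208 212 212 204 167 102  67 126 184 208 214 214 215]
223 [205 209 211 209 195 153  87  83 149 193 210 214 214 214]
224 [201 206 210 208 189 142  79  91 161 200 212 214 215 215]
225 [201 205 208 205 182 128  69 103 173 206 214 214 215 214]
226 [201 205 208 202 177 120  65 109 177 207 214 213 215 214]
227 [201 206 206 201 171 111  71 123 181 207 212 213 214 214]
228 [201 205 206 201 176 132 111 157 193 209 212 212 213 212]
229 [200 202 204 199 190 174 165 185 204 210 212 211 211 213]
230 [197 198 196 196 196 195 197 203 208 210 210 210 211 212]
231 [195 196 193 194 193 196 200 205 208 208 210 210 210 209]
232 [194 194 194 193 193 195 199 203 205 207 208 208 209 208]
233 [194 193 195 198 199 199 200 203 202 205 205 206 207 206]
[0.4837058  0.08829257 0.23345274]
0.108 [337.23 230.47]
0.112 [337.28 229.69]
0.116 [337.34 228.91]
0.12 [337.39 228.12]
0.14 [337.65 224.11]
```

Emit:
step_arm(
  plan=[
    [0,-0.8,0,0,0,0],
    [0,-0.8,0,0,0,0],
    [0,-0.8,0,0,0,0],
    [0,-0.8,0,0,0,0],
    [0,0,0,0,0,0],
  ],
  fingers=-0.44,
)

```text
t: 11.0
eef_pos: [0.4713, -0.0418, 0.2337]
tool_rot: [0.706, 0.035, 0.706, -0.035]
contact_force: [0.1, 0.4, -1.1]
gripper_width: 0.719
```

```bash
python3 - <<'E'
from st import *
tool(.4834,.0886,.2205)
a,_=bot.read_camera("scene");b,d=bot.read_camera("top");np.savez("q0.npz",s=a,t=b)
t=b.astype(float).mean(2)
for r in range(232,260): print(r,t[r,294:318].astype(int))
def C(im,u0,v0,w,h,k):return cv2.resize(im[v0:v0+h,u0:u0+w,::-1],None,fx=k,fy=k,interpolation=cv2.INTER_NEAREST)
cv2.imwrite("pics/q0.png",np.hstack([C(b,290,228,30,30,13),C(a,322,228,30,30,13)]))
E
```

```text
t 11.0 pos [ 0.4713 -0.0418  0.2337] yaw(y) 84.33 xaxis [-0.    -0.001 -1.   ] F [ 0.12  0.44 -1.1 ] w 0.7194 w_mm 61.15
units tool xyz: [ 0.328  3.273 -0.021]
232 [111 111 112 110 108 108 112 109 106 105 105 109 106  99 101 100  96  94
  94  44  32  93 101 100]
233 [115 111 111 108 110 112 107 109  73  55  73 100 101  99 100  97 100 104
  92  47  24  92 103 100]
234 [115 112 113 113 109 110 109  76  43  36  43  36  93 105  95  94  94  98
  70  44  53  46  95  98]
235 [109 112 110 108 108 110 112  71  78 110  71  62  95 100  97  92  96  80
  56  21  17  51  70  93]
236 [112 113 107 110 107 105 116  69  76 104  78  54  94  95  97  92  95  87
  54  40  25  44  67  94]
237 [114 111 109 110 110 109 112  79  63  55  43  66  93  91  91  93  96 103
  66  36  32  63  71  92]
238 [108 111 108 111 105 105 111  88  53  38  69 102 101  97  97  96  97 101
  66  49  49  44  93  99]
239 [111 111 111 111 104 104 111  73  45  43  99 108 103  99  96  95  96 103
  90  68  48  35  92  99]
240 [113 110 110 111 107 108 116  72  37  76 106 102 103  99 103  97 100 101
  89  64  47  54  90  93]
241 [115 111 
[... 1243 characters left out ...]
 111 112 114 108 107 107 105 105 103  98 173 183 181 183
 176  99  16 130 173 178]
254 [112 109 113 115 113 109 108 111 111 107 108 109 103 148 182 183 182 184
 175 102  19 124 174 179]
255 [117 112 112 111 110 110 109 108 107 103 109 104  98 177 186 184 182 183
 175  96  14 121 176 178]
256 [109 113 112 115 110 111 113 111 106 108 106  98  95 174 184 179 177 182
 174 100  22 117 174 179]
257 [114 114 110 114 111 109 109 112 106 110 108 102 148 182 186 178 177 180
 172 102  21 123 170 176]
258 [118 111 110 109 112 110 111 110 107 110 104  97 180 186 179 179 178 180
 174 101  19 118 177 179]
259 [111 114 112 112 113 110 110 108 109 112 107  96 173 188 178 173 172 179
 174 106  21 122 175 177]
```

View pics/q0.png

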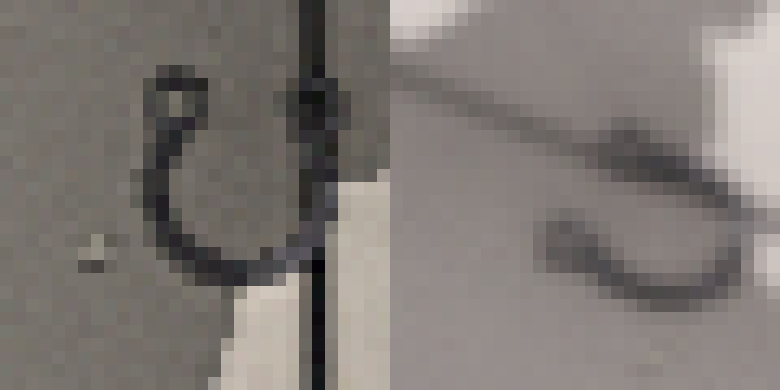

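```bash
python3 - <<'E'
from st import *
a=onz("top",303.0,235.5,.004);b=onz("top",313.6,235.7,.004);print(a,b,(a+b)/2,np.hypot(*(a-b)[:2]),np.degrees(np.arctan2(*(a-b)[[1,0]])))
print(proj("scene",[a,b]))
t=np.load("q0.npz")["t"].astype(float).mean(2)
x0,x1,y0,y1=299,312,239,251
vv,uu=np.mgrid[y0:y1,x0:x1];g=t[y0:y1,x0:x1];k=(g<75)
P=np.array([onz("top",u,v,.004)[:2]*1000 for u,v in zip(uu[k],vv[k])])
from scipy.optimize import least_squares
r=least_squares(lambda c:np.hypot(P[:,0]-c[0],P[:,1]-c[1])-19.5,P.mean(0),loss="soft_l1");print(r.x,np.abs(r.fun).mean())
s=np.load("q0.npz")["s"].astype(float).mean(2)
print(s[242:250,330:342].astype(int))
E
```

```text
[0.49265541 0.10243086 0.004     ] [0.49165869 0.07116952 0.004     ] [0.49215705 0.08680019 0.004     ] 0.03127722267964186 88.1738328891569
[[335.27066411 245.94193186]
 [339.5857339  238.75108757]]
[474.08365669  88.20182797] 1.5548658616337923
[[131 129 128 126 125 126 124 121 118 116 113 104]
 [131 129 129 128 124 123 125 124 122 123 123 121]
 [135 132 130 124 117 109 113 120 123 123 123 125]
 [134 133 129 115  98  90 100 111 118 125 125 127]
 [137 134 130 112  97  99  94  91 109 122 127 127]
 [135 136 132 111  90  91  85  77  92 112 126 130]
 [137 137 133 120 102  94  84  78  77  89 111 122]
 [138 139 136 134 131 127 122 107  82  75  81  95]]
```

```bash
python3 - <<'E'
from st import *
tool(.4934,.0873,.134)
E
```

```text
t 11.1 pos [ 0.4718 -0.0388  0.2337] yaw(y) 84.58 xaxis [ 0.  0. -1.] F [-0.89  0.77 -1.17] w 0.722 w_mm 61.37
units tool xyz: [2.493 3.189 0.239]
```

Emit:
step_arm(
  plan=[
    [0,0.8,0.06,0,0,0],
    [0,0.8,0.06,0,0,0],
    [0.2,0.8,0.06,0,0,0],
    [0.4,0.79,0.06,-0.0067,0,0],
    [0.6,0,0,0,0,0],
    [0.6,0,0,0,0,0],
    [0.5,0,0,0,0,0],
    [0,0,0,0,0,0],
  ],
)

```text
t: 12.1
eef_pos: [0.4918, 0.0877, 0.1397]
tool_rot: [0.705, 0.017, 0.708, -0.018]
contact_force: [-0.7, -0.1, -1.8]
gripper_width: 0.719
```

```bash
python3 - <<'E'
from v import *
tool(.4934,.0873,.129)
v("q1",(.004,.0175,.0235,.05),mark=False)
tool(.4934,.0873,.129)
E
```

```text
t 12.1 pos [0.4918 0.0877 0.1397] yaw(y) 87.15 xaxis [-0.004 -0.001 -1.   ] F [-0.68 -0.08 -1.76] w 0.7187 w_mm 61.09
units tool xyz: [ 0.267 -0.008  0.042]
t 12.15 pos [0.4928 0.0877 0.1409] yaw(y) 87.12 xaxis [-0.002 -0.001 -1.   ] F [ 1.19 -0.09 -0.81] w 0.7212 w_mm 61.31
units tool xyz: [ 0.297 -0.01   0.017]
```

View pics/q1.png

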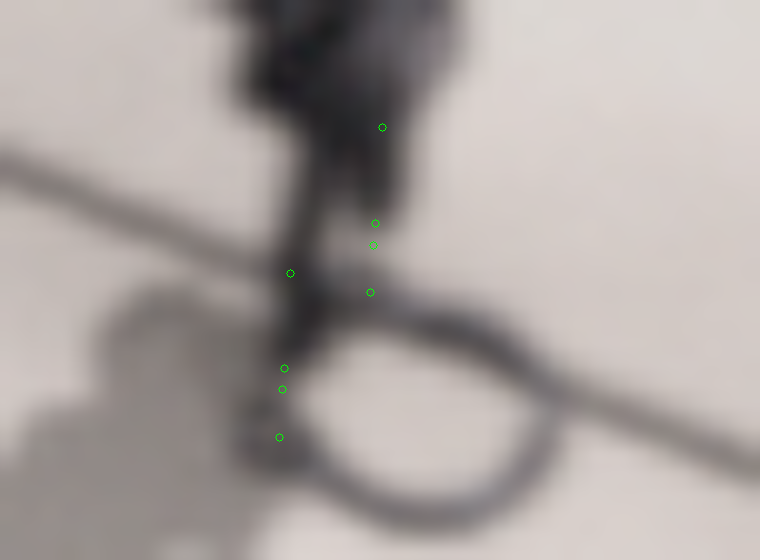

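Emit:
step_arm(
  plan=[
    [0.2,-0.01,0.025,0,0,0],
    [0.2,0,0,0,0,0],
    [0,0,0,0,0,0],
    [0,0,0,0,0,0],
  ],
)

```text
t: 12.65
eef_pos: [0.4944, 0.0866, 0.1259]
tool_rot: [0.707, 0.018, 0.707, -0.018]
contact_force: [-0.4, 1.3, -1.9]
gripper_width: 0.722
```

```bash
python3 - <<'E'
from v import *
tool(.4934,.0873,.119)
v("q2",(.004,.010,.05),mark=False)
s=np.load("q2.npz")["s"].astype(float).mean(2)
print(list(range(330,346)))
for r in range(232,252): print(r,s[r,330:346].astype(int))
o=bot.get_obs();p=o["eef_pos"];M=Rq(o["tool_rot"]).as_matrix();y=M[:,1];z=M[:,2];c=p-.00116*z;print(p)
for sg in(1,-1):
 for zz in(.004,.008,.012,.02,.03,.04):
  P=c+sg*.0158*y;P[2]=zz;print(sg,zz,proj("scene",P)[0].round(2))
E
```

```text
t 12.65 pos [0.4944 0.0866 0.1259] yaw(y) 87.01 xaxis [ 0.  0. -1.] F [-0.39  1.26 -1.88] w 0.7218 w_mm 61.36
units tool xyz: [ 0.171  0.017 -0.027]
[330, 331, 332, 333, 334, 335, 336, 337, 338, 339, 340, 341, 342, 343, 344, 345]
232 [193 185 160 118  78  53  37  37  45  52  70 115 170 198 206 209]
233 [192 191 184 166 134  88  48  33  35  49  81 138 184 202 206 207]
234 [184 188 189 186 162 115  64  43  42  43  82 145 186 200 204 204]
235 [159 172 182 181 159 110  63  56  54  44  81 145 184 198 201 202]
236 [127 139 152 159 135  87  58  70  68  50  85 146 184 196 200 200]
237 [124 112 114 120 103  66  63  87  81  62  95 152 183 194 197 198]
238 [122 106 101  93  74  48  55  87  86  71  85 137 170 186 191 194]
239 [113 110 107  95  70  44  46  70  74  79  89 114 142 161 171 181]
240 [115 112 109  98  70  45  47  69  79  76  84  99 109 118 123 140]
241 [121 114 108  93  66  46  60  95 116 119 118 111  95  85  82  92]
242 [126 120 106  90  67  46  75 126 161 176 177 168 147 128 112  99]
243 [129 121 110  92  63  51 101 155 182 191 193 191 186 180 169 146]
244 [131 125 114  93  67  69 1
[... 152 characters left out ...]
92 199 201 200 200 198 199]
247 [137 136 131 110  90  88  88 109 148 179 196 201 201 202 200 198]
248 [138 138 132 120 106  99 111 118 124 149 178 192 197 196 196 191]
249 [138 138 136 132 134 149 171 164 130 115 137 155 168 175 170 166]
250 [140 139 139 139 150 179 199 195 173 142 123 115 119 125 125 128]
251 [144 153 153 157 170 191 203 206 202 194 175 148 136 135 138 152]
[0.49448783 0.08657146 0.12593612]
1 0.004 [334.84 245.76]
1 0.008 [334.89 245.07]
1 0.012 [334.93 244.37]
1 0.02 [335.02 242.96]
1 0.03 [335.13 241.18]
1 0.04 [335.24 239.38]
-1 0.004 [339.39 238.58]
-1 0.008 [339.44 237.88]
-1 0.012 [339.49 237.17]
-1 0.02 [339.6  235.75]
-1 0.03 [339.73 233.95]
-1 0.04 [339.87 232.13]
```

View pics/q2.png

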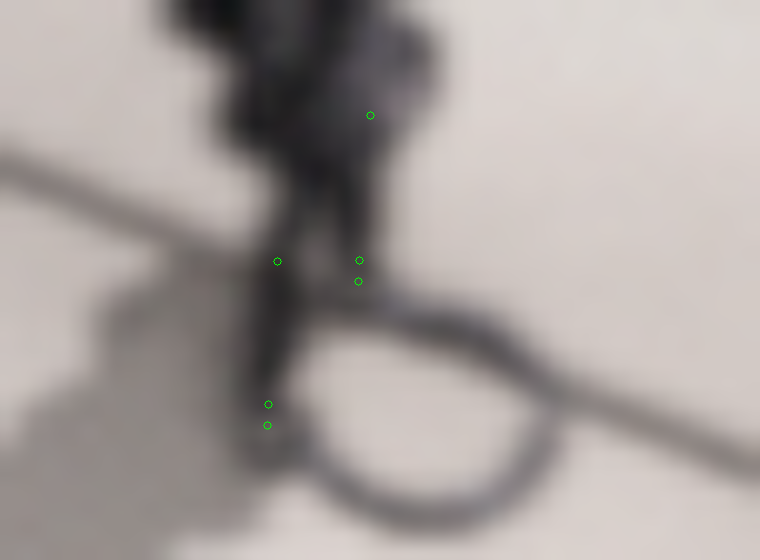

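Emit:
step_arm(
  plan=[
    [0,0.012,-0.02,0,0,0],
    [0.06,0,0,0,0,0],
    [0.06,0,0,0,0,0],
    [0.04,0,0,0,0,0],
    [0,0,0,0,0,0],
  ],
)

```text
t: 13.32
eef_pos: [0.4938, 0.0871, 0.1194]
tool_rot: [0.707, 0.018, 0.707, -0.018]
contact_force: [0.7, -0.0, -0.3]
gripper_width: 0.721
```

```bash
python3 - <<'E'
from v import *
tool(.4934,.0873,.119)
E
```

```text
t 13.32 pos [0.4938 0.0871 0.1194] yaw(y) 87.01 xaxis [ 0.  0. -1.] F [ 0.72 -0.04 -0.27] w 0.7212 w_mm 61.3
units tool xyz: [ 0.009  0.006 -0.009]
```

Emit:
step_arm(
  plan=[
    [0.025,0,0,0,0,0],
    [0,0,0,0,0,0],
  ],
)

```text
t: 13.58
eef_pos: [0.4943, 0.0871, 0.1189]
tool_rot: [0.707, 0.019, 0.706, -0.018]
contact_force: [-0.8, -0.1, 5.1]
gripper_width: 0.722
```

Emit:
step_arm(
  plan=[
    [0.025,0,0,0,0,0],
    [0,0,0,0,0,0],
  ],
)

```text
t: 13.82
eef_pos: [0.495, 0.0871, 0.1185]
tool_rot: [0.708, 0.019, 0.706, -0.018]
contact_force: [-0.1, -1.0, 10.1]
gripper_width: 0.716
```

Emit:
step_arm(
  plan=[
    [-0.05,0,0,0,0,0],
    [0,0,0,0,0,0],
  ],
)

```text
t: 14.08
eef_pos: [0.4933, 0.0871, 0.1192]
tool_rot: [0.707, 0.018, 0.707, -0.018]
contact_force: [0.5, -0.8, 1.9]
gripper_width: 0.719
```

```bash
python3 - <<'E'
from v import *
tool(.4934,.0873,.119)
v("q3",(.0,.006,.05),mark=False)
s=np.load("q3.npz")["s"].astype(float).mean(2)
print(list(range(330,346)))
for r in range(232,253): print(r,s[r,330:350].astype(int))
E
```

```text
t 14.07 pos [0.4933 0.0871 0.1192] yaw(y) 87.02 xaxis [-0.  0. -1.] F [ 0.49 -0.8   1.95] w 0.719 w_mm 61.12
units tool xyz: [0.006 0.004 0.001]
[330, 331, 332, 333, 334, 335, 336, 337, 338, 339, 340, 341, 342, 343, 344, 345]
232 [193 186 151  87  42  39  35  40  51  61  73 100 128 172 199 207 208 208
 209 209]
233 [192 186 160 110  65  42  36  38  46  52  61  95 143 184 202 207 207 207
 208 207]
234 [183 186 181 159 122  79  47  37  39  45  63 115 169 194 202 204 205 204
 206 206]
235 [157 172 180 176 158 116  63  35  35  36  72 136 179 198 201 202 203 203
 204 204]
236 [128 136 155 162 152 116  66  40  40  38  79 142 180 196 200 200 201 202
 203 204]
237 [127 110 115 122 114  86  55  52  51  39  73 139 178 193 197 198 201 201
 202 203]
238 [121 104 100  97  81  58  44  50  51  40  71 122 166 184 191 194 198 199
 200 202]
239 [113 110 108 102  80  55  42  47  49  49  72 107 138 162 169 180 188 194
 199 200]
240 [112 109 111 104  81  52  43  61  68  64  74  95 110 119 124 140 157 176
 193 198]
241 [114 113 112 100  74  46  55  88 105 110 114 113  96  81  80  93 109 141
 175 194]
242 
[... 252 characters left out ...]
118]
245 [135 131 121  97  64  45  67 118 158 183 196 198 199 199 198 197 195 184
 158 135]
246 [136 132 125  99  70  57  64 104 158 188 198 200 199 199 200 198 196 183
 151 140]
247 [138 136 128 108  84  76  77  97 145 178 196 200 201 201 199 199 192 169
 134 139]
248 [138 138 134 124 104  90  94 104 119 148 177 191 198 197 195 191 175 146
 129 158]
249 [137 136 138 133 130 131 141 138 122 116 135 156 168 176 171 163 148 134
 152 183]
250 [140 137 140 138 141 157 179 188 171 142 121 115 118 125 123 130 138 157
 184 201]
251 [145 154 163 164 169 185 200 206 204 194 174 148 137 135 138 151 177 195
 203 208]
252 [154 182 199 204 204 207 210 211 211 208 203 199 196 196 195 198 203 207
 208 209]
```

View pics/q3.png

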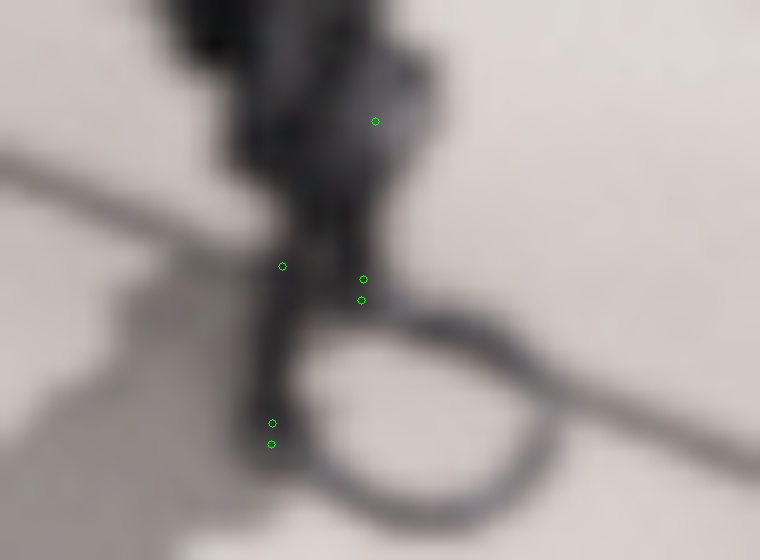

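Emit:
step_arm(
  plan=[
    [0,0,0,0,0,0],
    [0,0,0,0,0,0],
    [0,0,0,0,0,0],
  ],
  fingers=-0.3,
)

```text
t: 14.5
eef_pos: [0.4947, 0.0867, 0.1202]
tool_rot: [0.708, 0.019, 0.706, -0.019]
contact_force: [-0.3, -1.4, 7.6]
gripper_width: 0.651
```

Emit:
step_arm(
  plan=[
    [0,0,0,0,0,0],
    [0,0,0,0,0,0],
    [0,0,0,0,0,0],
  ],
  fingers=-0.19,
)

```text
t: 14.88
eef_pos: [0.4955, 0.0867, 0.1209]
tool_rot: [0.708, 0.019, 0.706, -0.019]
contact_force: [0.2, -2.3, 14.1]
gripper_width: 0.599
```

```bash
python3 - <<'E'
from v import *
tool(.4934,.0873,.119)
v("q4",(.0,.006,.05),sep=.0217,mark=False)
E
```

```text
t 14.88 pos [0.4955 0.0867 0.1209] yaw(y) 86.97 xaxis [ 0.004  0.    -1.   ] F [ 0.23 -2.26 14.15] w 0.5991 w_mm 50.92
units tool xyz: [ 0.048  0.013 -0.054]
```

View pics/q4.png

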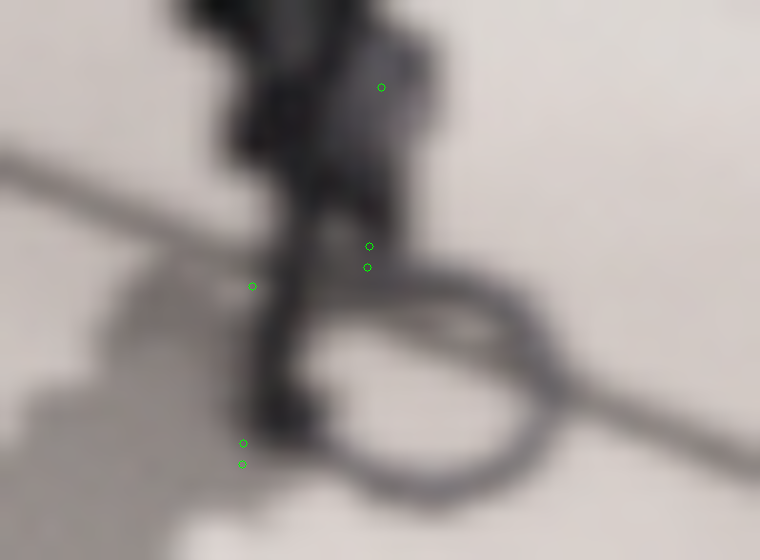

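Emit:
step_arm(
  plan=[
    [-0.05,0,0,0,0,0],
    [0,0,0,0,0,0],
  ],
)

```text
t: 15.18
eef_pos: [0.494, 0.0868, 0.1216]
tool_rot: [0.707, 0.018, 0.707, -0.019]
contact_force: [-0.4, -1.7, 5.9]
gripper_width: 0.598
```

Emit:
step_arm(
  plan=[
    [-0.015,0,0,0,0,0],
    [-0.015,0,0,0,0,0],
    [0,0,0,0,0,0],
  ],
  fingers=-0.08,
)

```text
t: 15.55
eef_pos: [0.4937, 0.0859, 0.1227]
tool_rot: [0.707, 0.018, 0.707, -0.019]
contact_force: [0.4, -3.4, 5.8]
gripper_width: 0.542
```

```bash
python3 - <<'E'
from v import *
tool(.4934,.0873,.119)
v("q5",(.0,.006,.05),sep=.024,mark=False)
E
```

```text
t 15.55 pos [0.4937 0.0859 0.1227] yaw(y) 86.97 xaxis [ 0.    -0.001 -1.   ] F [ 0.43 -3.37  5.84] w 0.5418 w_mm 46.05
units tool xyz: [ 0.091  0.035 -0.011]
```

View pics/q5.png

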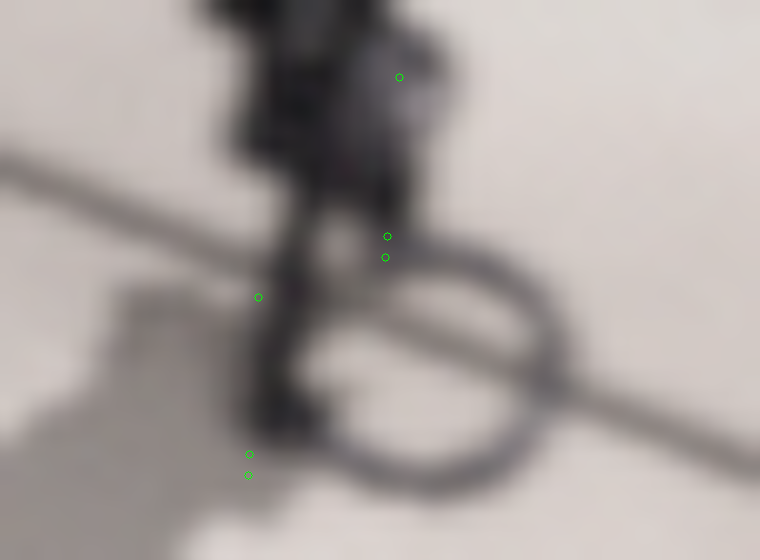

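Emit:
step_arm(
  plan=[
    [-0.025,0,0,0,0,0],
    [-0.02,0,0,0,0,0],
    [-0.015,0,0,0,0,0],
    [0,0,0,0,0,0],
    [0,0,0,0,0,0],
  ],
  fingers=-0.03,
)

```text
t: 16.23
eef_pos: [0.4933, 0.0874, 0.1247]
tool_rot: [0.707, 0.018, 0.707, -0.018]
contact_force: [0.5, -0.2, -2.3]
gripper_width: 0.516
```

Emit:
step_arm(
  plan=[
    [-0.03,0,0,0,0,0],
    [-0.06,0,0,0,0,0],
    [-0.1,0,0,0,0,0],
    [-0.1,0,0,0,0,0],
    [-0.1,0,0,0,0,0],
    [-0.06,0,0,0,0,0],
    [0,0,0,0,0,0],
  ],
)

```text
t: 17.1
eef_pos: [0.4936, 0.0871, 0.1431]
tool_rot: [0.707, 0.019, 0.707, -0.018]
contact_force: [-0.1, -0.4, -2.1]
gripper_width: 0.516
```

```bash
python3 - <<'E'
from v import *
tool(.4934,.0873,.119)
v("q6",(.02,.026,.07),sep=.0255,mark=False,u0=315,w=44,v0=212,h=40,k=17)
E
```

```text
t 17.1 pos [0.4936 0.0871 0.1431] yaw(y) 87.01 xaxis [ 0.  0. -1.] F [-0.11 -0.39 -2.09] w 0.5162 w_mm 43.88
units tool xyz: [ 0.603  0.004 -0.006]
```

View pics/q6.png

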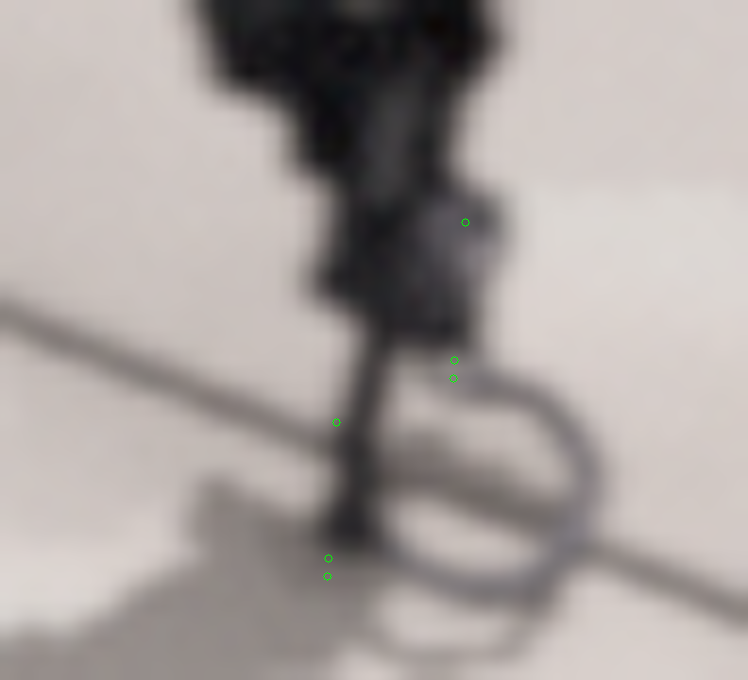

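Emit:
step_arm(
  plan=[
    [-0.06,0,0,0,0,0],
    [-0.12,0,0,0,0,0],
    [-0.17,0,0,0,0,0],
    [-0.2,0,0,0,0,0],
    [-0.2,0,0,0,0,0],
    [-0.17,0,0,0,0,0],
    [-0.1,0,0,0,0,0],
    [-0.05,0,0,0,0,0],
  ],
)

```text
t: 18.15
eef_pos: [0.4936, 0.0871, 0.1859]
tool_rot: [0.707, 0.018, 0.707, -0.018]
contact_force: [0.3, -0.3, -2.6]
gripper_width: 0.515
```

```bash
python3 - <<'E'
from v import *
tool(.4934,.0873,.119)
v("q7",(.06,.066,.11),sep=.026,mark=False,u0=315,w=44,v0=200,h=55,k=12)
E
```

```text
t 18.15 pos [0.4936 0.0871 0.1859] yaw(y) 87.01 xaxis [ 0.  0. -1.] F [ 0.3  -0.32 -2.58] w 0.5152 w_mm 43.79
units tool xyz: [ 1.673  0.005 -0.004]
```

View pics/q7.png

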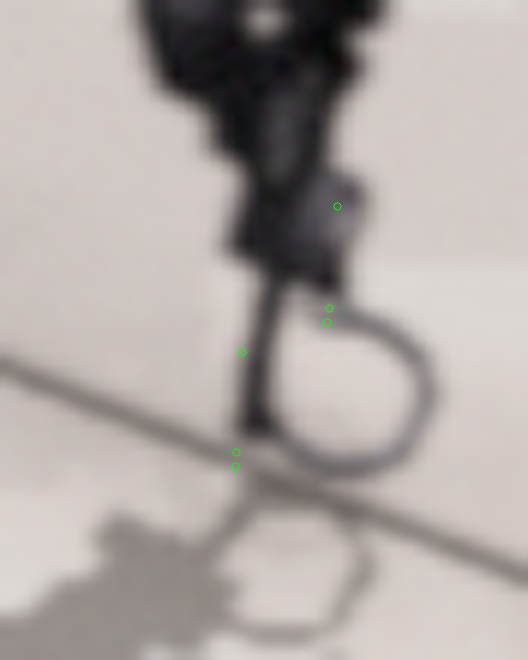

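Emit:
step_arm(
  plan=[
    [-0.06,0,0,0,0,0],
    [-0.13,0,0,0,0,0],
    [-0.2,0,0,0,0,0],
    [-0.24,0,0,0,0,0],
    [-0.24,0,0,0,0,0],
    [-0.2,0,0,0,0,0],
    [-0.1,0,0,0,0,0],
    [-0.05,0,0,0,0,0],
  ],
)

```text
t: 19.2
eef_pos: [0.4935, 0.0871, 0.2347]
tool_rot: [0.707, 0.018, 0.707, -0.018]
contact_force: [-0.8, 0.3, -1.9]
gripper_width: 0.518
```

```bash
python3 - <<'E'
from v import *
tool(.4934,.0873,.119)
a,d=bot.read_camera("scene");np.savez("q8.npz",s=a,ds=d)
o=bot.get_obs();p=o["eef_pos"]
u0,v0,k=312,185,13
I=cv2.resize(a[v0:v0+46,u0:u0+50,::-1],None,fx=k,fy=k,interpolation=cv2.INTER_CUBIC)
e=p+np.array([-.00116,0,-.112]) # ring mid height guess
for col,dz in(((0,255,0),0),((0,0,255),-.006),((255,0,0),.006)):
    L=[e+[-.034,0,dz],e+[-.017,.0225,dz/2],e+[-.017,-.0225,dz/2],e+[0,.0235,0],e+[0,-.0235,0]]
    for q in proj("scene",L): cv2.circle(I,(int((q[0]-u0+.5)*k),int((q[1]-v0+.5)*k)),4,col,1)
cv2.imwrite("pics/q8.png",I)
P=pts("scene",d);m=(P[...,2]>.08)&(P[...,2]<.15)&(P[...,0]<.482)&(P[...,0]>.42)&(abs(P[...,1]-.087)<.04)
for v_,u_ in np.argwhere(m): print(u_,v_,P[v_,u_].round(3),end=";")
E
```

```text
t 19.2 pos [0.4935 0.0871 0.2347] yaw(y) 87.02 xaxis [ 0.  0. -1.] F [-0.79  0.29 -1.92] w 0.5179 w_mm 44.02
units tool xyz: [ 2.892  0.004 -0.004]
346 217 [0.48  0.061 0.115];347 217 [0.477 0.06  0.115];348 217 [0.477 0.053 0.107];346 218 [0.48  0.06  0.108];347 218 [0.476 0.062 0.112];348 218 [0.473 0.061 0.113];349 218 [0.472 0.057 0.11 ];348 219 [0.473 0.061 0.109];349 219 [0.47  0.061 0.111];350 219 [0.467 0.061 0.112];349 220 [0.467 0.068 0.115];350 220 [0.465 0.064 0.112];351 220 [0.463 0.063 0.112];350 221 [0.463 0.069 0.113];351 221 [0.462 0.062 0.106];350 222 [0.463 0.071 0.111];351 222 [0.459 0.072 0.115];350 223 [0.462 0.071 0.107];351 223 [0.459 0.07  0.107];350 224 [0.46  0.077 0.111];351 224 [0.458 0.073 0.106];349 225 [0.46  0.083 0.113];350 225 [0.458 0.082 0.112];351 225 [0.456 0.077 0.108];349 226 [0.459 0.086 0.111];350 226 [0.456 0.085 0.112];340 227 [0.482 0.102 0.112];348 227 [0.461 0.09  0.11 ];349 227 [0.457 0.09  0.113];350 227 [0.455 0.088 0.111];340 228 [0.479 0.107 0.115];341 228 [0.477 0.104 0.113];342 228 [0.475 0.102 0.111];343 228 [0.472 0.102 0.114];345 228 [0.468 0.096 0.109];346 228 [0.464 0.097 0.112];347 228 [0.462 0.094 0.11 ];348 228 [0.459 0.094 0.111];349 228 [0.457 0.089 0.107];340 229 [0.479 0.108 0.111];341 229 [0.476 0.108 0.114];342 229 [0.474 0.105 0.112];343 229 [0.471 0.104 0.112];344 229 [0.469 0.101 0.109];345 229 [0.466 0.099 0.108];346 229 [0.463 0.1   0.111];347 229 [0.46  0.098 0.11 ];348 229 [0.459 0.092 0.104];343 230 [0.47  0.106 0.109];344 230 [0.467 0.104 0.109];345 230 [0.464 0.104 0.111];346 230 [0.463 0.1   0.107];
```

View pics/q8.png

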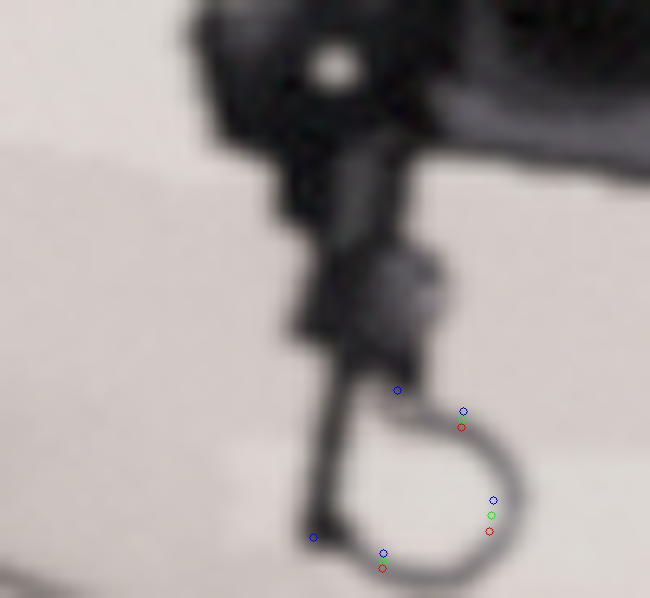

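Emit:
step_arm(
  plan=[
    [0,-0.06,0.015,0,0,0],
    [0,-0.15,0.037,0,0,0],
    [0,-0.25,0.062,0,0,0],
    [0,-0.35,0.087,0,0,0],
    [0,-0.45,0.112,0,0,0],
    [0,-0.5,0.124,0,0,0],
    [0,-0.5,0.124,0,0,0],
    [0,-0.5,0.124,0,0,0],
  ],
  fingers=0.0,
)

```text
t: 20.25
eef_pos: [0.5152, -0.0265, 0.2345]
tool_rot: [0.707, 0.019, 0.707, -0.019]
contact_force: [0.9, 0.1, -2.2]
gripper_width: 0.502
```

Emit:
step_arm(
  plan=[
    [0,-0.5,0.124,0,0,0],
    [0,-0.5,0.124,0,0,0],
    [0,-0.5,0.124,0,0,0],
    [0,-0.45,0.112,0,0,0],
    [0,-0.38,0.095,0,0,0],
    [0,-0.28,0.07,0,0,0],
    [0,-0.18,0.045,0,0,0],
    [0,-0.08,0.02,0,0,0],
  ],
)

```text
t: 21.25
eef_pos: [0.5377, -0.1409, 0.2344]
tool_rot: [0.707, 0.018, 0.707, -0.018]
contact_force: [-0.4, 0.3, -1.6]
gripper_width: 0.508
```

```bash
python3 - <<'E'
from v import *
tool(.5417,-.1612,.2347)
a,d=bot.read_camera("scene");b,d2=bot.read_camera("top");np.savez("r0.npz",s=a,ds=d,t=b,dt=d2)
C=lambda im,u0,v0,w,h,k:cv2.resize(im[v0:v0+h,u0:u0+w,::-1],None,fx=k,fy=k,interpolation=cv2.INTER_CUBIC)
cv2.imwrite("pics/r0.png",np.hstack([C(a,330,125,50,75,8),C(b,370,180,50,75,8)]))
E
```

```text
t 21.25 pos [ 0.5377 -0.1409  0.2344] yaw(y) 87.01 xaxis [-0.  0. -1.] F [-0.4   0.27 -1.55] w 0.508 w_mm 43.18
units tool xyz: [-0.006 -0.501  0.126]
```

View pics/r0.png

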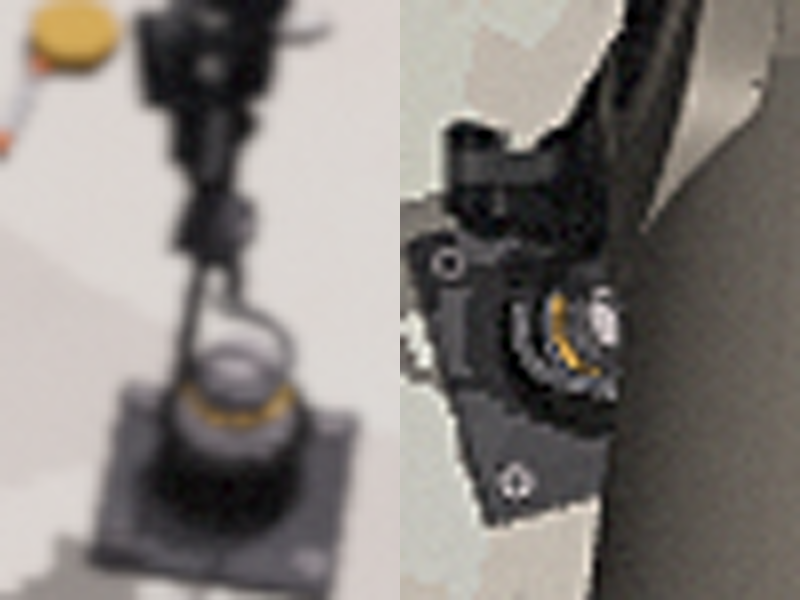

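Emit:
step_arm(
  plan=[
    [0,-0.05,0.013,0,0,0],
    [0,-0.1,0.025,0,0,0],
    [0,-0.12,0.03,0,0,0],
    [0,-0.12,0.03,0,0,0],
    [0,-0.08,0.02,0,0,0],
    [0,-0.03,0.008,0,0,0],
    [0,0,0,0,0,0],
  ],
  fingers=0.02,
)

```text
t: 22.22
eef_pos: [0.5416, -0.161, 0.2344]
tool_rot: [0.707, 0.018, 0.707, -0.018]
contact_force: [0.0, -0.3, -2.6]
gripper_width: 0.491
```

```bash
python3 - <<'E'
from v import *
tool(.5417,-.1612,.2347)
a,d=bot.read_camera("scene");np.savez("r1.npz",s=a,ds=d)
C=lambda im,u0,v0,w,h,k:cv2.resize(im[v0:v0+h,u0:u0+w,::-1],None,fx=k,fy=k,interpolation=cv2.INTER_CUBIC)
cv2.imwrite("pics/r1.png",np.hstack([C(a,340,145,38,38,16)]))
P=pts("scene",d);m=(P[...,2]>.097)&(P[...,2]<.122)&(P[...,0]<.56)&(P[...,0]>.47)&(P[...,1]>-.22)&(P[...,1]<-.1)
for v_,u_ in np.argwhere(m): print(u_,v_,P[v_,u_].round(3),end=";")
E
```

```text
t 22.23 pos [ 0.5416 -0.161   0.2344] yaw(y) 87.01 xaxis [-0.  0. -1.] F [ 0.03 -0.32 -2.6 ] w 0.4912 w_mm 41.76
units tool xyz: [-0.007 -0.006  0.002]
358 157 [ 0.544 -0.186  0.12 ];357 158 [ 0.55  -0.193  0.107];358 158 [ 0.545 -0.188  0.114];360 158 [ 0.538 -0.188  0.116];361 158 [ 0.535 -0.19   0.116];358 159 [ 0.543 -0.184  0.113];359 159 [ 0.54  -0.187  0.112];360 159 [ 0.536 -0.185  0.115];361 159 [ 0.534 -0.188  0.114];362 159 [ 0.53  -0.188  0.116];363 159 [ 0.528 -0.191  0.114];359 160 [ 0.539 -0.184  0.11 ];360 160 [ 0.536 -0.187  0.109];361 160 [ 0.532 -0.185  0.112];362 160 [ 0.53  -0.187  0.111];363 160 [ 0.527 -0.19   0.11 ];364 160 [ 0.524 -0.191  0.111];363 161 [ 0.525 -0.184  0.112];364 161 [ 0.522 -0.186  0.111];365 161 [ 0.519 -0.189  0.11 ];365 162 [ 0.516 -0.181  0.113];366 162 [ 0.515 -0.189  0.107];365 163 [ 0.516 -0.181  0.109];366 163 [ 0.513 -0.184  0.107];367 163 [ 0.509 -0.181  0.112];366 164 [ 0.512 -0.181  0.106];367 164 [ 0.508 -0.18   0.109];366 165 [ 0.507 -0.168  0.116];367 165 [ 0.506 -0.175  0.109];352 166 [ 0.547 -0.142  0.117];354 166 [ 0.54  -0
[... 367 characters left out ...]
38 -0.147  0.106];356 168 [ 0.532 -0.141  0.114];357 168 [ 0.529 -0.142  0.116];364 168 [ 0.509 -0.156  0.111];365 168 [ 0.507 -0.159  0.109];366 168 [ 0.505 -0.165  0.105];356 169 [ 0.532 -0.142  0.109];357 169 [ 0.527 -0.137  0.116];358 169 [ 0.526 -0.143  0.111];359 169 [ 0.522 -0.143  0.112];360 169 [ 0.52  -0.147  0.11 ];361 169 [ 0.518 -0.151  0.107];362 169 [ 0.515 -0.153  0.107];363 169 [ 0.511 -0.152  0.11 ];364 169 [ 0.508 -0.154  0.109];365 169 [ 0.506 -0.158  0.106];358 170 [ 0.524 -0.139  0.11 ];359 170 [ 0.521 -0.141  0.11 ];360 170 [ 0.518 -0.142  0.11 ];361 170 [ 0.516 -0.145  0.109];362 170 [ 0.513 -0.149  0.106];363 170 [ 0.511 -0.151  0.105];364 170 [ 0.508 -0.153  0.105];
```

View pics/r1.png

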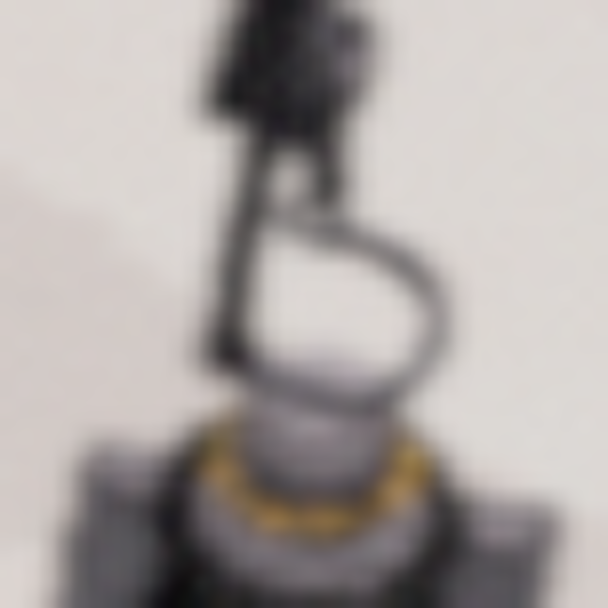

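```bash
python3 - <<'E'
from v import *
from scipy.optimize import least_squares
d=np.load("r1.npz")["ds"];P=pts("scene",d)
m=(P[...,2]>.103)&(P[...,2]<.117)&(P[...,0]<.541)&(P[...,0]>.49)&(P[...,1]>-.2)&(P[...,1]<-.12)
Q=P[m];print(len(Q),"z mean",Q[:,2].mean(), "plane",np.linalg.lstsq(np.c_[Q[:,:2]-Q[:,:2].mean(0),np.ones(len(Q))],Q[:,2],rcond=None)[0])
th=np.radians(-3.0)
def res(c):
    a=.22;rr=[]
    ex=np.array([np.cos(th),np.sin(th)]);ey=np.array([-ex[1],ex[0]])
    for q in Q:
        v=q[:2]-c;l=np.array([v@ex,v@ey]);s=1 if l[1]>0 else -1
        cc=19.5e-3*np.array([np.cos(a),s*np.sin(a)]);rr.append(np.hypot(*(l-cc))-.0195)
    return np.array(rr)*1000
r=least_squares(res,[.506,-.164],x_scale=.001,diff_step=1e-4,loss="soft_l1");F=r.x;print("F",F,np.abs(r.fun).mean());print("G",F+.022*np.array([np.cos(th),np.sin(th)]))
for nm,file in(("scene","scene0.npz"),("top","top0.npz")):
    im=np.load(file)["im"]
    u0,v0,w,h,k=(340,150,40,40,14) if nm=="scene" else (375,200,45,40,14)
    I=cv2.resize(im[v0:v0+h,u0:u0+w,::-1],None,fx=k,fy=k,interpolation=cv2.INTER_CUBIC)
    t=np.linspace(0,2*np.pi,120)
    for col,c in(((0,255,0),(.5276,-.1640)),):
      for z,R_ in((.092,.013),(.084,.018),(.072,.023)):
        q=proj(nm,np.c_[c[0]+R_*np.cos(t),c[1]+R_*np.sin(t),np.full(120,z)])
        cv2.polylines(I,[((q-[u0,v0]+.5)*k).astype(np.int32)],True,col,1)
    cv2.imwrite(f"pics/ax_{nm}.png",I)
E
python3 -c "
import cv2,numpy as np
a=cv2.imread('pics/ax_scene.png');b=cv2.imread('pics/ax_top.png');cv2.imwrite('pics/ax.png',cv2.resize(np.hstack([a,b]),None,fx=.67,fy=.67,interpolation=cv2.INTER_AREA))"
```

```text
56 z mean 0.11031566140916042 plane [ 0.16507049 -0.01740947  0.11031566]
F [ 0.50745972 -0.16463771] 1.8256261700679655
G [ 0.52942957 -0.1657891 ]
```

View pics/ax.png

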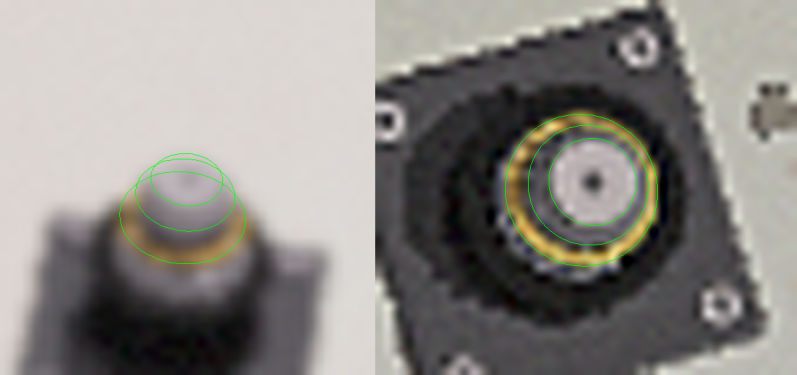

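```bash
cat > ov.py <<'E'
from v import *
def ov(src,out,G,zf,zb,ax,a=.22,th=-3.,u0=340,v0=145,w=38,h=38,k=16):
    im=np.load(src)["s"];I=cv2.resize(im[v0:v0+h,u0:u0+w,::-1],None,fx=k,fy=k,interpolation=cv2.INTER_CUBIC)
    t=np.linspace(0,2*np.pi,120)
    def pl(X,col,cl):
        q=proj("scene",X);cv2.polylines(I,[((q-[u0,v0]+.5)*k).astype(np.int32)],cl,col,1)
    for z,R_ in((.092,.013),(.084,.018),(.072,.023)):
        pl(np.c_[ax[0]+R_*np.cos(t),ax[1]+R_*np.sin(t),np.full(120,z)],(0,255,0),True)
    th=np.radians(th);ex=np.array([np.cos(th),np.sin(th)]);ey=np.array([-ex[1],ex[0]])
    for s in(1,-1):
        ph=s*np.linspace(np.pi,np.radians(48),60)
        l=.0195*np.c_[np.cos(s*a)+np.cos(ph+s*a),np.sin(s*a)+np.sin(ph+s*a)]
        xy=np.array(G)-.022*ex+l[:,:1]*ex+l[:,1:]*ey
        z=zb+(zf-zb)*l[:,0]/.034
        pl(np.c_[xy,z],(0,0,255),False)
    cv2.imwrite("pics/"+out,I)
E
python3 -c "
from ov import *
ov('r1.npz','ov1.png',(.5294,-.1658),.113,.107,(.5262,-.1647))"
```

```text
(no output)
```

View pics/ov1.png

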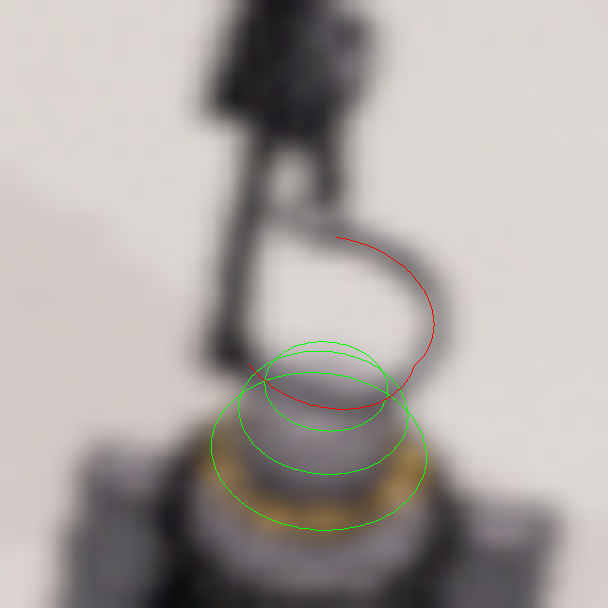

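Emit:
step_arm(
  plan=[
    [0.05,0.01,-0.01,0,0,0],
    [0.1,0.02,-0.015,0,0,0],
    [0.1,0,0,0,0,0],
    [0.03,0,0,0,0,0],
    [0,0,0,0,0,0],
  ],
  fingers=0.015,
)

```text
t: 22.9
eef_pos: [0.5406, -0.1597, 0.2231]
tool_rot: [0.707, 0.018, 0.707, -0.018]
contact_force: [-1.0, -0.1, -2.1]
gripper_width: 0.489
```

```bash
python3 - <<'E'
from ov import *
tool(.5417,-.1612,.2347)
o=bot.get_obs()["eef_pos"]
a,d=bot.read_camera("scene");np.savez("r2.npz",s=a,ds=d)
G=(o[0]-.0136,o[1]-.0045);print(G)
ov('r2.npz','ov2.png',G,o[2]-.123,o[2]-.127,(.527,-.1643))
E
```

```text
t 22.9 pos [ 0.5406 -0.1597  0.2231] yaw(y) 87.01 xaxis [-0.  0. -1.] F [-1.01 -0.06 -2.14] w 0.4895 w_mm 41.61
units tool xyz: [-0.29  -0.036  0.028]
(np.float64(0.5270419657951936), np.float64(-0.16421387296362808))
```

View pics/ov2.png

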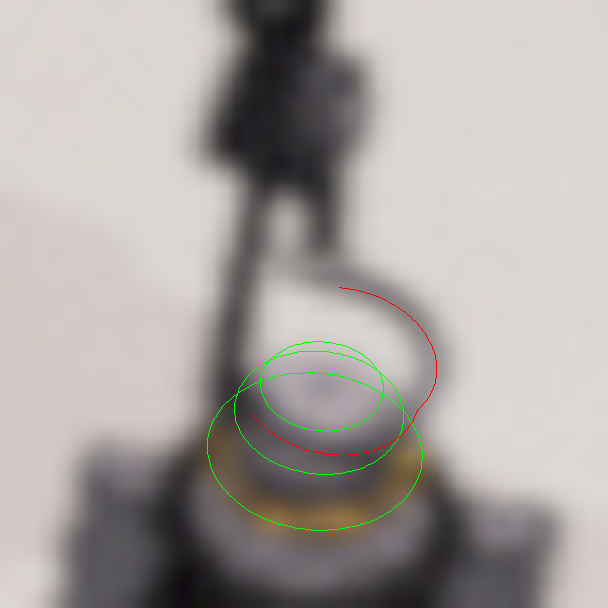

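```bash
cat > fitr.py <<'E'
from ov import *
from scipy.optimize import least_squares
def fitr(src,zlo,zhi,x0,th=-3.,a=.22,xmax=.541):
    d=np.load(src)["ds"];P=pts("scene",d)
    m=(P[...,2]>zlo)&(P[...,2]<zhi)&(P[...,0]<xmax)&(P[...,0]>.49)&(P[...,1]>-.2)&(P[...,1]<-.12)
    Q=P[m];th=np.radians(th);ex=np.array([np.cos(th),np.sin(th)]);ey=np.array([-ex[1],ex[0]])
    def lres(c):
        v=Q[:,:2]-c;lx=v@ex;ly=v@ey;s=np.sign(ly)
        return (np.hypot(lx-.0195*np.cos(a),ly-s*.0195*np.sin(a))-.0195)*1000
    k=np.abs(lres(np.array(x0)))<6;Q=Q[k]
    r=least_squares(lres,x0,x_scale=.001,diff_step=1e-4,loss="soft_l1")
    F=r.x;print(len(Q),"F",F.round(4),"G",(F+.022*ex).round(4),"res",np.abs(r.fun).mean().round(2))
    L=(Q[:,:2]-F)@ex;print("z vs along x:",np.polyfit(L,Q[:,2],1).round(4),"z vs y",np.polyfit((Q[:,:2]-F)@ey,Q[:,2],1).round(4))
E
python3 - <<'E'
from fitr import *
fitr("r1.npz",.102,.118,[.5065,-.1645])
fitr("r2.npz",.0925,.11,[.5055,-.1635])
P=pts("scene",np.load("r2.npz")["ds"])
for r in range(158,176): print(r,[tuple((P[r,c]*1000).astype(int)) for c in range(360,370)])
E
```

```text
55 F [ 0.5074 -0.1646] G [ 0.5294 -0.1657] res 1.75
z vs along x: [0.1658 0.108 ] z vs y [-0.0173  0.1104]
55 F [ 0.5068 -0.1633] G [ 0.5288 -0.1644] res 1.97
z vs along x: [0.1439 0.0971] z vs y [-0.0804  0.099 ]
158 [(np.int64(534), np.int64(-179), np.int64(125)), (np.int64(571), np.int64(-304), np.int64(-2)), (np.int64(567), np.int64(-304), np.int64(-1)), (np.int64(565), np.int64(-308), np.int64(-3)), (np.int64(560), np.int64(-306), np.int64(0)), (np.int64(556), np.int64(-307), np.int64(1)), (np.int64(554), np.int64(-313), np.int64(-3)), (np.int64(550), np.int64(-313), np.int64(-1)), (np.int64(547), np.int64(-315), np.int64(-1)), (np.int64(543), np.int64(-313), np.int64(1))]
159 [(np.int64(535), np.int64(-182), np.int64(117)), (np.int64(568), np.int64(-294), np.int64(2)), (np.int64(565), np.int64(-300), np.int64(-2)), (np.int64(562), np.int64(-303), np.int64(-3)), (np.int64(558), np.int64(-301), np.int64(0)), (np.int64(557), np.int64(-309), np.int64(-6)), (np.int64(551), np.int64(-303), np.int64(2)), (np.int64(550), np.int64(-312), np.int64(-6)), (np.int64(544), np.int64(-306), np
[... 6938 characters left out ...]
(506), np.int64(-167), np.int64(72)), (np.int64(508), np.int64(-184), np.int64(55)), (np.int64(506), np.int64(-188), np.int64(51)), (np.int64(516), np.int64(-239), np.int64(-2)), (np.int64(514), np.int64(-243), np.int64(-4))]
175 [(np.int64(516), np.int64(-144), np.int64(84)), (np.int64(515), np.int64(-151), np.int64(78)), (np.int64(512), np.int64(-154), np.int64(76)), (np.int64(512), np.int64(-164), np.int64(67)), (np.int64(507), np.int64(-161), np.int64(72)), (np.int64(506), np.int64(-167), np.int64(66)), (np.int64(506), np.int64(-181), np.int64(53)), (np.int64(504), np.int64(-186), np.int64(48)), (np.int64(516), np.int64(-238), np.int64(-6)), (np.int64(511), np.int64(-235), np.int64(-1))]
```

Emit:
step_arm(
  plan=[
    [0.05,0,-0.012,0,0,0],
    [0.08,0,0,0,0,0],
    [0.08,0,0,0,0,0],
    [0.04,0,0,0,0,0],
    [0,0,0,0,0,0],
  ],
)

```text
t: 23.58
eef_pos: [0.5402, -0.1596, 0.2131]
tool_rot: [0.707, 0.018, 0.707, -0.018]
contact_force: [0.9, 0.1, -2.3]
gripper_width: 0.491
```

```bash
python3 - <<'E'
from fitr import *
tool(.54,-.1597,.2347)
a,d=bot.read_camera("scene");np.savez("r3.npz",s=a,ds=d)
I=cv2.resize(a[145:183,340:378,::-1],None,fx=16,fy=16,interpolation=cv2.INTER_CUBIC);cv2.imwrite("pics/r3.png",I)
E
```

```text
t 23.57 pos [ 0.5402 -0.1596  0.2131] yaw(y) 87.01 xaxis [-0.  0. -1.] F [ 0.87  0.15 -2.32] w 0.4907 w_mm 41.71
units tool xyz: [-0.54  -0.001 -0.004]
```

View pics/r3.png

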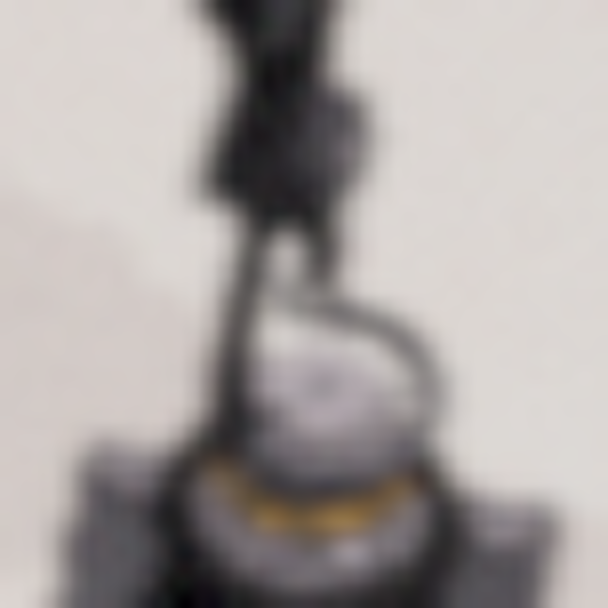

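Emit:
step_arm(
  plan=[
    [0.05,0,0,0,0,0],
    [0.05,0,0,0,0,0],
    [0.05,0,0,0,0,0],
    [0,0,0,0,0,0],
  ],
)

```text
t: 24.12
eef_pos: [0.5402, -0.1596, 0.2071]
tool_rot: [0.707, 0.018, 0.707, -0.018]
contact_force: [0.0, 0.8, -1.7]
gripper_width: 0.495
```

Emit:
step_arm(
  plan=[
    [0.05,0,0,0,0,0],
    [0.05,0,0,0,0,0],
    [0,0,0,0,0,0],
  ],
)

```text
t: 24.5
eef_pos: [0.5402, -0.1595, 0.2031]
tool_rot: [0.707, 0.018, 0.707, -0.018]
contact_force: [1.2, 0.0, -1.3]
gripper_width: 0.494
```

```bash
python3 - <<'E'
from fitr import *
tool(.54,-.1597,.2347)
a,d=bot.read_camera("scene");np.savez("r4.npz",s=a,ds=d)
I=cv2.resize(a[145:183,340:378,::-1],None,fx=16,fy=16,interpolation=cv2.INTER_CUBIC);cv2.imwrite("pics/r4.png",I)
E
```

```text
t 24.5 pos [ 0.5402 -0.1595  0.2031] yaw(y) 87.02 xaxis [-0.  0. -1.] F [ 1.22  0.   -1.32] w 0.4935 w_mm 41.95
units tool xyz: [-0.79  -0.004 -0.004]
```

View pics/r4.png

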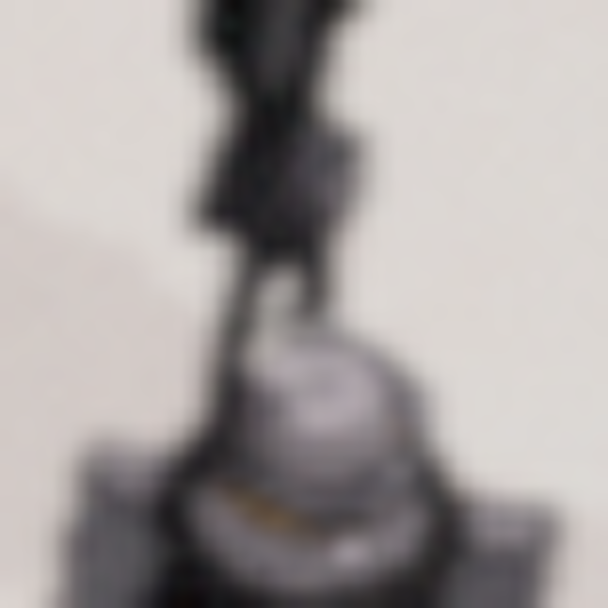

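Emit:
step_arm(
  plan=[
    [0.04,0,0,0,0,0],
    [0.04,0,0,0,0,0],
    [0,0,0,0,0,0],
  ],
)

```text
t: 24.92
eef_pos: [0.5402, -0.1597, 0.1999]
tool_rot: [0.707, 0.018, 0.707, -0.018]
contact_force: [0.4, 1.8, -2.7]
gripper_width: 0.492
```

Emit:
step_arm(
  plan=[
    [0.04,0,0,0,0,0],
    [0.04,0,0,0,0,0],
    [0,0,0,0,0,0],
  ],
)

```text
t: 25.3
eef_pos: [0.5401, -0.1597, 0.1967]
tool_rot: [0.707, 0.018, 0.707, -0.018]
contact_force: [0.3, 1.0, -2.1]
gripper_width: 0.492
```

```bash
python3 - <<'E'
from fitr import *
tool(.54,-.1597,.2347)
a,d=bot.read_camera("scene");np.savez("r5.npz",s=a,ds=d)
I=cv2.resize(a[145:183,340:378,::-1],None,fx=16,fy=16,interpolation=cv2.INTER_CUBIC);cv2.imwrite("pics/r5.png",I)
E
```

```text
t 25.3 pos [ 0.5401 -0.1597  0.1967] yaw(y) 87.01 xaxis [-0.  0. -1.] F [ 0.29  0.96 -2.06] w 0.4921 w_mm 41.83
units tool xyz: [-0.95  -0.001 -0.004]
```

View pics/r5.png

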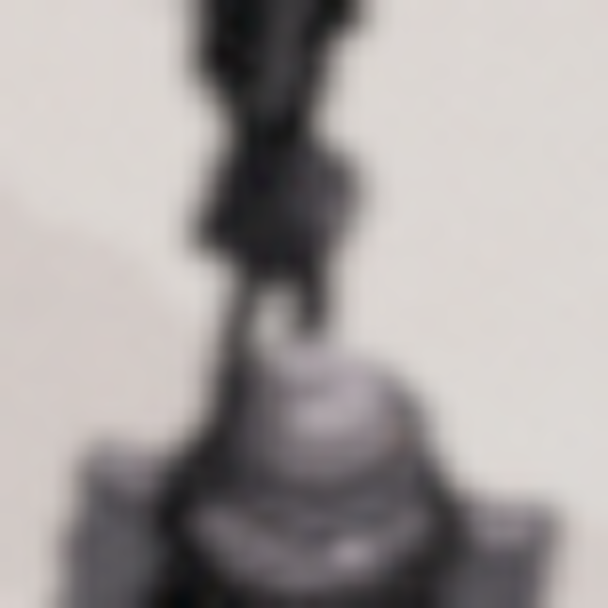

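Emit:
step_arm(
  plan=[
    [0.03,0,0,0,0,0],
    [0.02,0,0,0,0,0],
    [0,0,0,0,0,0],
  ],
)

```text
t: 25.72
eef_pos: [0.5402, -0.1597, 0.1948]
tool_rot: [0.707, 0.018, 0.707, -0.018]
contact_force: [0.2, -0.2, -1.3]
gripper_width: 0.494
```

Emit:
step_arm(
  plan=[
    [0.03,0,0,0,0,0],
    [0,0,0,0,0,0],
  ],
)

```text
t: 25.98
eef_pos: [0.5405, -0.1597, 0.194]
tool_rot: [0.707, 0.018, 0.707, -0.018]
contact_force: [1.2, -0.1, 0.7]
gripper_width: 0.494
```

Emit:
step_arm(
  plan=[
    [0.03,0,0,0,0,0],
    [0,0,0,0,0,0],
  ],
)

```text
t: 26.22
eef_pos: [0.5405, -0.1597, 0.1927]
tool_rot: [0.707, 0.018, 0.707, -0.018]
contact_force: [0.5, 1.0, 1.6]
gripper_width: 0.49
```

Emit:
step_arm(
  plan=[
    [0.03,0,0,0,0,0],
    [0,0,0,0,0,0],
  ],
)

```text
t: 26.48
eef_pos: [0.5404, -0.1598, 0.1914]
tool_rot: [0.707, 0.018, 0.707, -0.018]
contact_force: [-0.1, 0.2, 3.0]
gripper_width: 0.494
```

Emit:
step_arm(
  plan=[
    [0.035,0,0,0,0,0],
    [0,0,0,0,0,0],
  ],
)

```text
t: 26.72
eef_pos: [0.5404, -0.1598, 0.19]
tool_rot: [0.707, 0.018, 0.707, -0.018]
contact_force: [0.4, 0.6, 4.1]
gripper_width: 0.497
```

```bash
python3 - <<'E'
from fitr import *
tool(.54,-.1597,.19)
a,d=bot.read_camera("scene");np.savez("r6.npz",s=a,ds=d)
I=cv2.resize(a[145:183,340:378,::-1],None,fx=16,fy=16,interpolation=cv2.INTER_CUBIC);cv2.imwrite("pics/r6.png",I)
tool(.54,-.1597,.19)
E
```

```text
t 26.73 pos [ 0.5404 -0.1598  0.19  ] yaw(y) 87.01 xaxis [ 0. -0. -1.] F [0.43 0.55 4.13] w 0.4969 w_mm 42.24
units tool xyz: [-0.     0.002 -0.01 ]
t 26.77 pos [ 0.5404 -0.1598  0.19  ] yaw(y) 87.01 xaxis [ 0. -0. -1.] F [ 1.19 -0.43  5.66] w 0.4952 w_mm 42.1
units tool xyz: [ 0.001  0.001 -0.01 ]
```

View pics/r6.png

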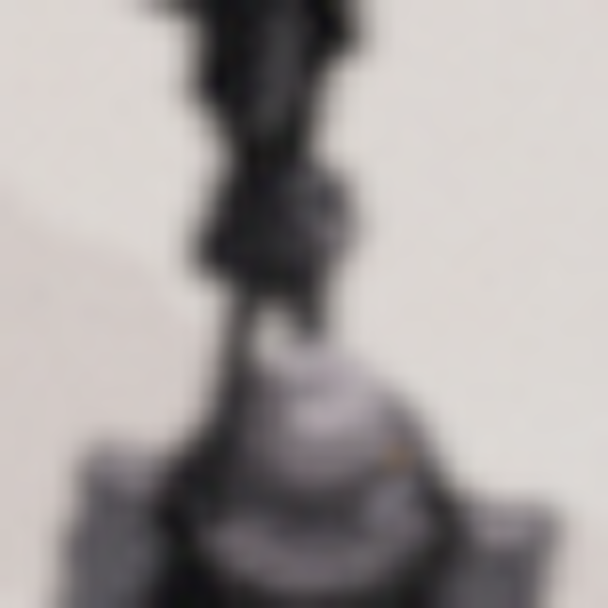

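Emit:
step_arm(
  plan=[
    [0.01,0,0.02,0,0,0],
    [0.01,0,0.025,0,0,0],
    [0,0,0,0,0,0],
  ],
  fingers=-0.09,
)

```text
t: 27.15
eef_pos: [0.5421, -0.1597, 0.1891]
tool_rot: [0.707, 0.018, 0.707, -0.018]
contact_force: [-0.5, 0.5, 4.1]
gripper_width: 0.545
```

```bash
python3 - <<'E'
from fitr import *
tool(.54,-.1597,.19)
E
```

```text
t 27.15 pos [ 0.5421 -0.1597  0.1891] yaw(y) 87.02 xaxis [-0.  0. -1.] F [-0.54  0.51  4.1 ] w 0.5455 w_mm 46.37
units tool xyz: [-0.024 -0.002 -0.052]
```

Emit:
step_arm(
  plan=[
    [0.012,0,0.02,0,0,0],
    [0.012,0,0.03,0,0,0],
    [0,0,0,0,0,0],
  ],
  fingers=-0.2,
)

```text
t: 27.52
eef_pos: [0.544, -0.1599, 0.188]
tool_rot: [0.707, 0.018, 0.707, -0.018]
contact_force: [-0.6, 0.7, 3.3]
gripper_width: 0.599
```

Emit:
step_arm(
  plan=[
    [0.012,0,0.02,0,0,0],
    [0.01,0,0.03,0,0,0],
    [0,0,0,0,0,0],
  ],
  fingers=-0.3,
)

```text
t: 27.9
eef_pos: [0.5461, -0.16, 0.1872]
tool_rot: [0.707, 0.018, 0.707, -0.018]
contact_force: [-0.3, -0.7, 3.9]
gripper_width: 0.65
```

```bash
python3 - <<'E'
from fitr import *
tool(.54,-.1597,.19)
a,d=bot.read_camera("scene");np.savez("r7.npz",s=a,ds=d)
I=cv2.resize(a[145:183,340:378,::-1],None,fx=16,fy=16,interpolation=cv2.INTER_CUBIC);cv2.imwrite("pics/r7.png",I)
E
```

```text
t 27.9 pos [ 0.5461 -0.16    0.1872] yaw(y) 87.01 xaxis [-0.  0. -1.] F [-0.28 -0.67  3.9 ] w 0.6503 w_mm 55.28
units tool xyz: [-0.071 -0.001 -0.152]
```

View pics/r7.png

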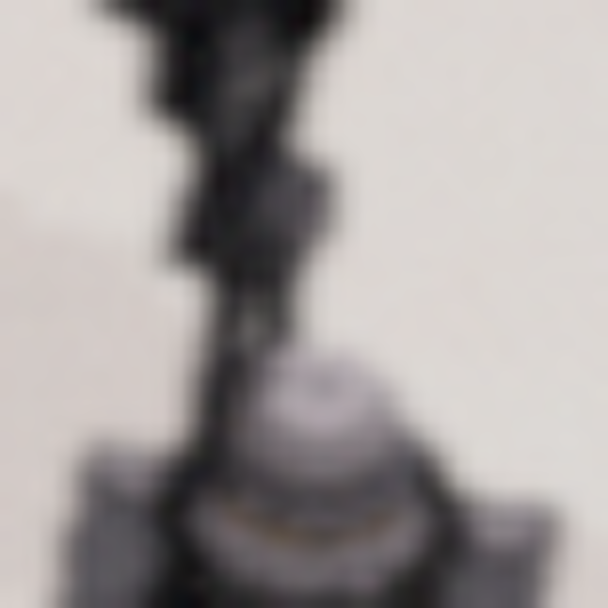

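Emit:
step_arm(
  plan=[
    [0.01,0,0.012,0,0,0],
    [0,0,0.013,0,0,0],
    [0,0,0,0,0,0],
  ],
  fingers=-0.42,
)

```text
t: 28.32
eef_pos: [0.547, -0.16, 0.1868]
tool_rot: [0.707, 0.018, 0.707, -0.018]
contact_force: [0.5, 0.6, 2.8]
gripper_width: 0.708
```

Emit:
step_arm(
  plan=[
    [-0.04,0,0,0,0,0],
    [-0.06,0,0,0,0,0],
    [-0.06,0,0,0,0,0],
    [0,0,0,0,0,0],
  ],
)

```text
t: 28.82
eef_pos: [0.5471, -0.16, 0.1934]
tool_rot: [0.707, 0.018, 0.707, -0.018]
contact_force: [0.1, 0.2, -1.5]
gripper_width: 0.708
```

```bash
python3 - <<'E'
from fitr import *
tool(.54,-.1597,.19)
a,d=bot.read_camera("scene");np.savez("r8.npz",s=a,ds=d)
I=cv2.resize(a[145:183,340:378,::-1],None,fx=16,fy=16,interpolation=cv2.INTER_CUBIC);cv2.imwrite("pics/r8.png",I)
E
```

```text
t 28.82 pos [ 0.5471 -0.16    0.1934] yaw(y) 87.01 xaxis [ 0.  0. -1.] F [ 0.14  0.19 -1.5 ] w 0.7079 w_mm 60.17
units tool xyz: [ 0.084 -0.001 -0.177]
```

View pics/r8.png

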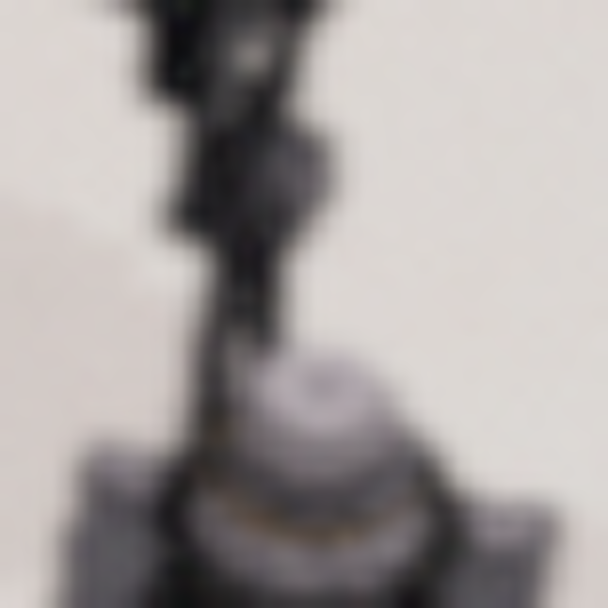

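Emit:
step_arm(
  plan=[
    [-0.1,0,0,0,0,0],
    [-0.15,0,0,0,0,0],
    [-0.2,0,0,0,0,0],
    [-0.3,0,0,0,0,0],
    [-0.3,0,0,0,0,0],
    [0,0,0,0,0,0],
  ],
  fingers=-0.45,
)

```text
t: 29.62
eef_pos: [0.5479, -0.1603, 0.2367]
tool_rot: [0.708, 0.018, 0.706, -0.019]
contact_force: [0.6, 0.0, -2.8]
gripper_width: 0.726
```

```bash
python3 - <<'E'
from fitr import *
tool(.565,.2532,.235)
a,d=bot.read_camera("scene");np.savez("r9.npz",s=a,ds=d)
I=cv2.resize(a[130:183,330:383,::-1],None,fx=11,fy=11,interpolation=cv2.INTER_CUBIC);cv2.imwrite("pics/r9.png",I)
E
```

```text
t 29.62 pos [ 0.5479 -0.1603  0.2367] yaw(y) 87.01 xaxis [ 0.003 -0.    -1.   ] F [ 0.56  0.   -2.76] w 0.7261 w_mm 61.72
units tool xyz: [ 0.042 10.345 -0.111]
```

View pics/r9.png

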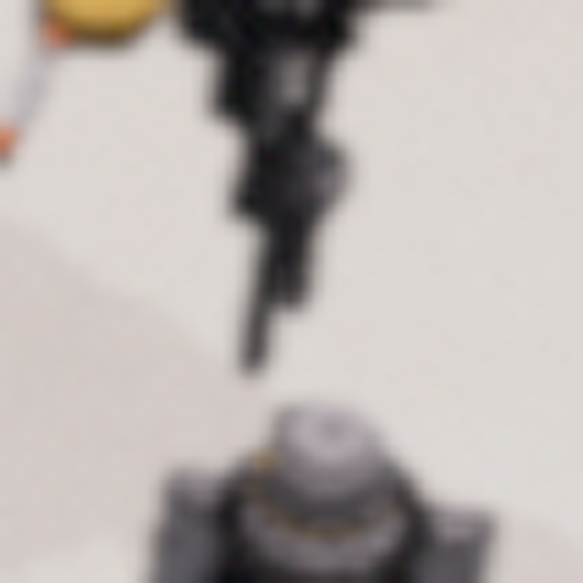

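```bash
python3 - <<'E'
from fitr import *
p=np.array([.5475,-.1602,.2367]);y=np.array([np.cos(np.radians(87)),np.sin(np.radians(87)),0]);z=np.array([y[1],-y[0],0])
for dy in(0,-.004):
  for s in(1,-1):
    for off in (.119,.113,.06): print(dy,s,off,proj("scene",p-.00116*z+y*(dy+s*.0155)-[0,0,off])[0].round(2))
s=np.load("r9.npz")["s"].astype(float).mean(2)
print(list(range(346,364)))
for r in range(148,167): print(r,s[r,346:364].astype(int))
E
```

```text
0 1 0.119 [352.38 165.21]
0 1 0.113 [352.5  163.94]
0 1 0.06 [353.57 152.45]
0 -1 0.119 [356.43 159.41]
0 -1 0.113 [356.56 158.15]
0 -1 0.06 [357.74 146.63]
-0.004 1 0.119 [352.91 164.45]
-0.004 1 0.113 [353.03 163.19]
-0.004 1 0.06 [354.11 151.69]
-0.004 -1 0.119 [356.95 158.68]
-0.004 -1 0.113 [357.08 157.41]
-0.004 -1 0.06 [358.27 145.89]
[346, 347, 348, 349, 350, 351, 352, 353, 354, 355, 356, 357, 358, 359, 360, 361, 362, 363]
148 [214 214 214 206 170  97  40  34  32  36  42  48  60  95 145 189 208 213]
149 [214 214 214 206 176 126  84  51  36  32  34  44  67 125 177 205 212 214]
150 [214 214 214 210 199 178 147  99  51  34  33  42  90 158 197 211 214 215]
151 [214 215 214 213 211 205 182 134  71  36  34  51 115 177 206 213 214 214]
152 [214 214 214 214 214 209 186 134  69  38  36  62 130 187 209 215 214 215]
153 [214 214 213 214 214 208 179 119  58  33  37  67 134 189 211 214 215 214]
154 [214 213 214 214 214 206 175 108  49  45  44  81 146 193 211 215 215 214]
155 [214 214 214 214 213 205 170 102  50  51  52  83 153 196 212 213 215 215]
156 [215 215 214 214 213 201 161  90  55  63  63  99 163 201 212 214 215 215]
157 [214 215 215 216 211 194 148  87  75  93  94 132 183 208 214 215 214 215]
158 [213 214 215 215 210 188 138  81 104 147 159 177 201 211 214 214 215 216]
159 [210 212 215 214 209 182 126  78 127 179 198 206 212 214 214 214 214 214]
160 [206 209 213 214 208 178 117  82 140 190 209 214 214 214 213 213 213 214]
161 [204 206 210 212 206 174 112  84 146 193 211 215 215 215 215 213 214 214]
162 [203 204 205 206 202 171 108  98 159 198 213 215 215 215 215 214 213 214]
163 [205 204 204 204 199 176 134 139 182 207 213 215 214 215 215 214 214 215]
164 [203 204 203 204 201 193 177 181 201 212 214 215 215 214 214 215 214 215]
165 [204 204 203 203 204 202 199 201 208 211 211 212 211 212 212 213 214 214]
166 [203 203 203 203 203 203 203 202 202 197 193 194 195 198 200 204 208 213]
```

Emit:
step_arm(
  plan=[
    [0,0.3,0,0,0,0],
    [0,0.6,0,0,0,0],
    [0,0.8,-0.02,0,0,0],
    [0,0.8,-0.02,0,0,0],
    [0,0.8,-0.02,0,0,0],
    [0,0.8,-0.02,0,0,0],
    [0,0.8,-0.02,0,0,0],
    [0,0.8,-0.02,0,0,0],
  ],
)

```text
t: 30.68
eef_pos: [0.5535, 0.07, 0.2347]
tool_rot: [0.706, 0.018, 0.707, -0.018]
contact_force: [-0.1, -0.4, -2.1]
gripper_width: 0.727
```

Emit:
step_arm(
  plan=[
    [0,0.8,0,0,0,0],
    [0,0.8,0,0,0,0],
    [0,0.8,0,0,0,0],
    [0,0.8,0,0,0,0],
    [0,0.6,0,0,0,0],
    [0,0.4,0,0,0,0],
    [0,0.2,0,0.0127,0,0],
    [0,0,0,0,0,0],
  ],
)

```text
t: 31.68
eef_pos: [0.5632, 0.244, 0.235]
tool_rot: [0.705, 0.046, 0.706, -0.046]
contact_force: [0.9, -1.1, -2.3]
gripper_width: 0.728
```

```bash
python3 - <<'E'
from fitr import *
tool(.5652,.2542,.205)
E
```

```text
t 31.68 pos [0.5632 0.244  0.235 ] yaw(y) 82.5 xaxis [-0. -0. -1.] F [ 0.86 -1.12 -2.3 ] w 0.7275 w_mm 61.84
units tool xyz: [0.75  0.26  0.017]
```

Emit:
step_arm(
  plan=[
    [0.1,0.13,0.009,0,0,0],
    [0.3,0.13,0.009,0,0,0],
    [0.3,0,0,0,0,0],
    [0.1,0,0,0,0,0],
    [0,0,0,0,0,0],
  ],
)

```text
t: 32.3
eef_pos: [0.5652, 0.2534, 0.2026]
tool_rot: [0.705, 0.046, 0.706, -0.047]
contact_force: [-0.5, -0.5, -1.5]
gripper_width: 0.726
```

```bash
python3 - <<'E'
from fitr import *
tool(.5652,.2542,.1225)
a,d=bot.read_camera("scene");b,d2=bot.read_camera("top");np.savez("s0.npz",s=a,ds=d,t=b,dt=d2)
I=cv2.resize(a[225:285,260:320,::-1],None,fx=10,fy=10,interpolation=cv2.INTER_CUBIC)
c=np.array([.5641,.2537]);y=np.array([np.cos(np.radians(82.4)),np.sin(np.radians(82.4))]);x=np.array([y[1],-y[0]])
q=proj("scene",[[*(c+sx*.009*x+sy*.027*y),.065] for sx,sy in((1,1),(1,-1),(-1,-1),(-1,1))])
cv2.polylines(I,[((q-[260,225]+.5)*10).astype(np.int32)],True,(0,255,0),1)
for s in(1,-1):
  for qq in proj("scene",[[*(c+s*.0158*y),.083],[*(c+s*.0158*y),.089]]): cv2.circle(I,tuple(((qq-[260,225]+.5)*10).astype(int)),4,(0,0,255),1)
cv2.imwrite("pics/s0.png",I)
E
```

```text
t 32.3 pos [0.5652 0.2534 0.2026] yaw(y) 82.42 xaxis [-0.001 -0.001 -1.   ] F [-0.47 -0.46 -1.48] w 0.7262 w_mm 61.73
units tool xyz: [ 2.004  0.021 -0.   ]
```

View pics/s0.png

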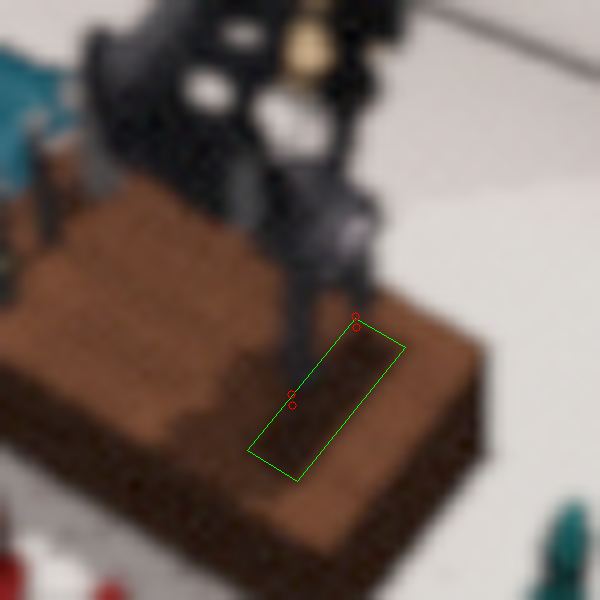

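Emit:
step_arm(
  plan=[
    [0.15,0.01,0.02,0,0,0],
    [0.25,0.01,0,0,0,0],
    [0.3,0,0,0,0,0],
    [0.3,0,0,0,0,0],
    [0.3,0,0,0,0,0],
    [0.15,0,0,0,0,0],
    [0,0,0,0,0,0],
  ],
)

```text
t: 33.28
eef_pos: [0.566, 0.2545, 0.1447]
tool_rot: [0.705, 0.046, 0.706, -0.047]
contact_force: [0.5, -1.2, -1.1]
gripper_width: 0.727
```

Emit:
step_arm(
  plan=[
    [0.15,0,0,0,0,0],
    [0.15,0,0,0,0,0],
    [0.1,0,0,0,0,0],
    [0,0,0,0,0,0],
  ],
)

```text
t: 33.78
eef_pos: [0.566, 0.2545, 0.1288]
tool_rot: [0.705, 0.046, 0.706, -0.047]
contact_force: [-0.7, 0.6, -0.9]
gripper_width: 0.723
```

Emit:
step_arm(
  plan=[
    [0.05,0,0,0,0,0],
    [0.05,0,0,0,0,0],
    [0,0,0,0,0,0],
  ],
)

```text
t: 34.15
eef_pos: [0.5662, 0.2545, 0.1251]
tool_rot: [0.706, 0.047, 0.706, -0.047]
contact_force: [0.2, 0.0, -1.2]
gripper_width: 0.723
```

Emit:
step_arm(
  plan=[
    [0.04,0,0,0,0,0],
    [0.04,0,0,0,0,0],
    [0,0,0,0,0,0],
  ],
)

```text
t: 34.52
eef_pos: [0.5665, 0.2545, 0.1222]
tool_rot: [0.706, 0.047, 0.705, -0.047]
contact_force: [-1.3, -0.1, -0.5]
gripper_width: 0.724
```

Emit:
step_arm(
  plan=[
    [0.04,0,0,0,0,0],
    [0.03,0,0,0,0,0],
    [0,0,0,0,0,0],
  ],
)

```text
t: 34.9
eef_pos: [0.5679, 0.2547, 0.1217]
tool_rot: [0.707, 0.047, 0.704, -0.046]
contact_force: [-1.6, -2.5, 14.1]
gripper_width: 0.73
```

Emit:
step_arm(
  plan=[
    [-0.05,0,0,0,0,0],
    [0,0,0,0,0,0],
  ],
)

```text
t: 35.15
eef_pos: [0.5666, 0.2548, 0.1218]
tool_rot: [0.706, 0.047, 0.705, -0.046]
contact_force: [-1.4, -0.5, 4.9]
gripper_width: 0.724
```

Emit:
step_arm(
  plan=[
    [0,0,0,0,0,0],
    [0,0,0,0,0,0],
    [0,0,0,0,0,0],
    [0,0,0,0,0,0],
  ],
  fingers=-0.7,
)

```text
t: 35.65
eef_pos: [0.5662, 0.2545, 0.1211]
tool_rot: [0.705, 0.047, 0.706, -0.047]
contact_force: [0.3, 0.2, 0.4]
gripper_width: 0.848
```

Emit:
step_arm(
  plan=[
    [0,0,0,0,0,0],
    [0,0,0,0,0,0],
    [0,0,0,0,0,0],
    [-0.2,0,0,0,0,0],
    [-0.4,0,0,0,0,0],
    [-0.6,0,0,0,0,0],
    [-0.6,0,0,0,0,0],
    [-0.6,0,0,0,0,0],
  ],
  fingers=-1,
)

```text
t: 36.65
eef_pos: [0.5666, 0.2546, 0.2195]
tool_rot: [0.706, 0.047, 0.705, -0.046]
contact_force: [0.7, -0.2, 0.3]
gripper_width: 1.001
```

Emit:
step_arm(
  plan=[
    [-0.6,0,0,0,0,0],
    [-0.3,0.8,-0.8,0,0,0],
    [0,0.8,-0.8,0,0,0],
    [0,0.8,-0.8,0,0,0],
    [0,0.8,-0.8,0,0,0],
    [0,0.8,-0.8,0,0,0],
    [0,0.5,-0.5,0,0,0],
    [0,0,0,0,0,0],
  ],
)

```text
t: 37.65
eef_pos: [0.4093, 0.4593, 0.2544]
tool_rot: [0.706, 0.046, 0.706, -0.044]
contact_force: [0.9, -0.7, -0.5]
gripper_width: 0.996
```

```bash
python3 - <<'E'
from fitr import *
tool(.5652,.2542,.205)
for n in("top","scene"):
    im,d=bot.read_camera(n);np.savez("e_"+n+".npz",im=im,d=d);P=pts(n,d);X,Y,Z=P[...,0],P[...,1],P[...,2]
    cv2.imwrite(f"pics/e_{n}.png",im[:,:,::-1])
    m=(Z>.15)&(Z<.17)&(X>.5)&(X<.63)&(Y>.15)&(Y<.35)
    k,l,st,c=cv2.connectedComponentsWithStats(m.astype(np.uint8),connectivity=8)
    for i in range(1,k):
        if st[i,4]>3:q=P[l==i];print(n,"h",st[i,4],q.mean(0).round(4),q[:,2].max().round(4))
C=lambda n,u0,v0,w,h,k:cv2.resize(np.load("e_"+n+".npz")["im"][v0:v0+h,u0:u0+w,::-1],None,fx=k,fy=k,interpolation=cv2.INTER_CUBIC)
cv2.imwrite("pics/e1.png",np.hstack([C("top",375,198,45,45,8),C("scene",340,150,45,45,8)]))
cv2.imwrite("pics/e2.png",np.hstack([C("top",225,160,55,70,7),C("scene",250,225,55,70,7)]))
E
```

```text
t 37.65 pos [0.4093 0.4593 0.2544] yaw(y) 82.73 xaxis [-0.     0.002 -1.   ] F [ 0.86 -0.68 -0.54] w 0.996 w_mm 84.66
units tool xyz: [ 1.225 -4.595  4.514]
top h 25 [0.5679 0.2766 0.1584] 0.1661
top h 25 [0.5612 0.2283 0.1586] 0.1671
```

View pics/e1.png

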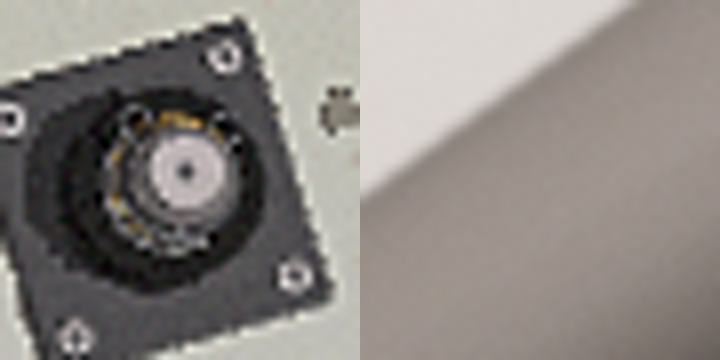

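View pics/e2.png

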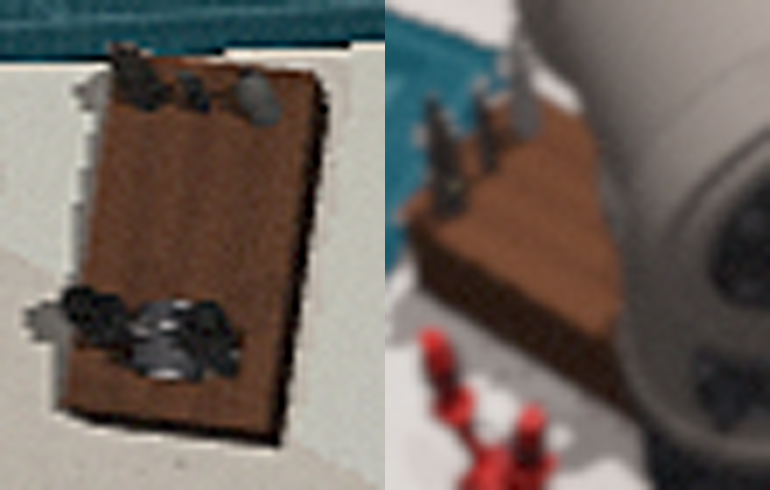

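```bash
python3 - <<'E'
from h import *
im=np.load("e_top.npz")["im"];d=np.load("e_top.npz")["d"]
u0,v0,k=382,206,22
I=cv2.resize(im[v0:v0+27,u0:u0+30,::-1],None,fx=k,fy=k,interpolation=cv2.INTER_NEAREST)
t=np.linspace(0,2*np.pi,100);c=np.array([.5276,-.164]);th=np.radians(-3);ex=np.array([np.cos(th),np.sin(th)]);ey=np.array([-ex[1],ex[0]])
for R_,z in((.0225,.0733),(.0165,.0733)):
    q=proj("top",np.c_[c[0]+R_*np.cos(t),c[1]+R_*np.sin(t),np.full(100,z)]);cv2.polylines(I,[((q-[u0,v0]+.5)*k).astype(np.int32)],True,(0,255,0),1)
for s in(1,-1):
    q=proj("top",[*(c+.0188*ex+s*.0157*ey),.0733])[0];cv2.circle(I,tuple(((q-[u0,v0]+.5)*k).astype(int)),int(.004*357*k),(0,0,255),1)
cv2.imwrite("pics/e3.png",I)
P=pts("top",d);r=np.hypot(P[...,0]-c[0],P[...,1]-c[1]);a=np.degrees(np.arctan2(P[...,1]-c[1],P[...,0]-c[0]))
m=(r>.0185)&(r<.0225)&(P[...,2]>.06)&(P[...,2]<.085)
for lo in range(-180,180,45):
    k_=m&(a>=lo)&(a<lo+45);print(lo,k_.sum(),P[k_][:,2].mean().round(4) if k_.any() else None)
E
```

```text
-180 8 0.0725
-135 7 0.0752
-90 4 0.0725
-45 4 0.073
0 9 0.07
45 9 0.0725
90 8 0.0745
135 7 0.075
```

View pics/e3.png

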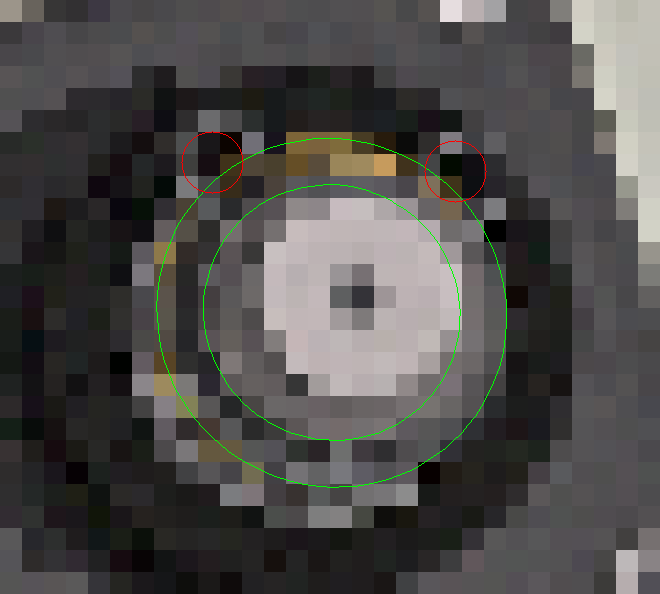

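```bash
python3 -c "
from station import bot
print(bot.hand_in())"
```

```text
the job is handed in; nothing more can be done
None
```

The snap ring is in the axle groove holding the washer down, the pliers are back in their pocket, and I handed the job in at about 38 s. No verdict is reported.

- **First lift failed:** the ring slipped off the tips while I was raising it and fell back to the table, about 1 cm from where it had been. I found it again, set the pins down to the table, spread it further and lifted more slowly. That held.
- **Fitting:** I spread the ring to an estimated 0.38–0.46 rad, worked out from the jaw opening, and lowered it over the axle without contact. It went onto the washer with about 6–7 N. I then let it close into the groove in stages, keeping that pressure on until the jaws were nearly open.
- **Ring (top view):** both eye holes lie where a closed ring centred on the axle would put them. Its upper face is around 73 mm all round, but single depth readings scatter by about 2.5 mm, so I can't confirm the level more finely than that. I did not measure how far the washer is held down; the picture only shows its brass rim in the ring's gap and at one edge.
- **Pliers (top view):** they stand released, with handle ends within about 1–2 mm of their starting positions. The other things on the table were not measured again.
- **What didn't agree or wasn't seen:**
  - The two cameras differed by up to about 2 mm on the axle's position.
  - At the end, the arm hid the ring and the pliers in the scene view, so these checks rest on the top view only.
  - The pins pressed on the table with up to about 14 N during the second pick-up, and the pliers on the block with about 14 N when set down. Neither involved the roller.

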